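# Hold a snap ring open at the groove of a bearing stub

### The arm

A 6-joint arm with a two-finger parallel gripper is mounted at the origin on the work surface. World frame = base frame: x ahead of the robot, y to its left, z up, the work surface at z = 0. Lengths are in mm, angles in rad, forces in N, time in s.
With the tool pointing down it reaches from about 300 to 775 mm from the base axis. Payload 14.6 kg.
Tool frame: the origin (TCP) lies between the finger pads; the fingertips stand 19 mm ahead of it and the grasp point (between the pads) is the TCP; x points along the fingers, y is the direction in which the jaws open and shut, and the axes are right-handed (so a half turn about x gives the same grasp; the last joint's range is limited). The gripper opens to 94 mm and grips with 3 to 60 N. Pads are 16 mm wide; open, the fingers measure 119 mm over their backs; the gripper's body (75 mm by 177 mm) begins 78 mm behind the grasp point.
Start: joints at [1.191, 0.3, 1.521, -0, 1.321, -0.067], TCP at [169.245, 523.302, 204.346] pointing down, gripper open.
Joint ranges: [-3.03, 3.03], [-0.79, 2.21], [0.23, 2.52], [-1.04, 4.18], [0, 3.07], [-2.55, 2.55]. Speed limits (rad/s): [2.22, 2.22, 2.57, 3.14, 3.14, 3.14].

### API

Orientations are given as [roll, pitch, yaw] about the fixed x, y, z axes, in that order (R = Rz(yaw) Ry(pitch) Rx(roll)).
In Python, from cell import manip gives the robot as it stands.
- The arm moves only by the tool jog_arm, never from a script. Its argument "series" is one flat list of numbers, 7 for each row, row after row: the turn, a rotation vector about the world's x, y, z in rad, then the shift along the world's x, y, z in m, then the opening, from -1 (shut) to 1 (fully open). A call has 1 to 20 rows; each row is the pose to reach, as a shift and turn from the pose commanded when the call began; what a row does not reach only later rows make up. A row lasts 1/8 s, in which the tool goes at most 62.5 mm and 10.7 degrees, less where a joint would pass 70% of its speed; a pose out of reach is approached as far as the arm can. A call with a gripper value outside its range is refused whole. The fingers move at their own pace and stop on an object; "squeeze" is the grip in N (left out, the last holds). Time passes only in rows, so rows that repeat a pose let the fingers close. It gives the time, the measured TCP pose, the force and the opening at its end, in the units of the state.
- manip.read_state(): the state, without advancing time (a new reading comes with each control period).
- manip.camera(name): name is "scene" or "top"; returns a dict with "color" (480x640x3 uint8, blue, green, red), "range_z" (480x640 float32, mm along the optical axis (not along the pixel's ray), 0 where there is no reading), "fx", "fy", "cx", "cy" (pixels), "D" ([k1, k2, p1, p2, k3] as OpenCV has them; the pictures are not rectified), "pose" (4x4, takes a point from camera to world coordinates). Camera axes: x right, y down, z forward; pixel columns grow to the right and rows downward; lengths in mm; the calibration is good to about 2 mm. A picture is of the moment at which its call begins.
- manip.sign_off(): hands the job in, once; it reports no verdict.
The state is a dict: "clock": time; "joints": joint angles; "qd": joint speeds; "effort": joint torques, N m; "eef_pos": TCP position; "eef_rot": TCP orientation; "wrist_force": force on the tool from outside, world axes, zero at the start; "moment": the same for the moment, N m; "finger_gap": finger opening in mm.
Only numpy, scipy, OpenCV 4.12 (cv2) and the standard library are available. Lean on these libraries where they do the work, as an engineer would, in place of code of your own. Each camera call takes 0.05 s, during which the arm holds its last target.

### The job

Stand the toppled axle stub upright on its square foot; then take the snap-ring pliers from their stand, spread the snap ring with them and lower it, held open, over the stub's end until it is level with the groove right above the bearing. Finish while still holding it there: pliers in the gripper and squeezed, the ring open and level around the groove, ready to be let in but not let go, and not jammed against the stub. Leave the other things on the bench where they are.

Things in the scene. Friction and masses are not known exactly. Their poses are not given: they have to be found in the camera images.
- stub: Metal axle stub, 0.4 to 0.7 kg, 65 mm long, lying with its free end away from the robot. Origin: centre of the foot's underside; z along the axle to the free end. Along z: square foot 70 x 70 mm to 14, collar d 48 to 18, ball bearing d 68 to 33, dark groove d 37 to 40, shaft d 40 to 62, bevelled to d 34 at 65. Centre of mass 23 mm up: tilted less than 45 deg on a foot edge it settles upright by itself.
- stub_groove (a point): On the stub's axis at the groove's lower edge = the bearing's upper face, 33 mm from the foot's underside; axes as the stub. The groove is 7 mm wide: the 4 mm ring is level with it when its underside is 0 to 3 mm nearer the free end than this point.
- stub_end (a point): Centre of the stub's free end face, 65 mm from the foot's underside. Lying, the shaft's centre line is 32 to 34 mm above the bench and the z axis dips 3 deg.
- ring: Bright steel snap ring, 26 g, 4 mm thick, flat on the bench. Origin: centre of the closed ring, underside; z up, x to the gap and ears. Closed: inner d 37.6, outer 47.6 mm. Two ears (left +y, right -y) reach to x = 32 mm. Origin and rear half stay rigid. Spread to the pliers' stop, its free opening is a 43 mm circle centred at x = +4 mm: that point goes over the stub's axis.
- ring_l (a joint): Opening angle of the ring's left arm about x = -15, y = +15 mm (rad): 0 closed, 0.12 just clears the 40 mm shaft, about 0.23 at the pliers' stop, at most 0.34. Spring: about 2 N at the notch to begin, 5 N at 0.23.
- ring_r (a joint): The same for the right arm, about x = -15, y = -15 mm.
- ring_l_ear (a point): Seat of a plier tip in the left ear: x = 29, y = 9 mm of the closed ring, mid thickness. The ear has a 90 deg V notch facing the other ear, deepest at x = 29, y = 11.8, its horns coming to y = 6.5 at x = 25 and 33 mm. The two seats are 18 mm apart closed, 28 when the ring just clears the shaft, 38 fully spread.
- ring_r_ear (a point): The same for the right ear, x = 29, y = -9 mm in the closed ring, notch facing +y.
- pliers: Snap-ring pliers, blue handles, 0.16 kg, upright in the stand, tips down. Origin: pivot; z up, tips and handles part along y, x = pivot axis (all of the +y half, which leans as squeezed). Grip the bowed handles on their +y and -y sides at their widest, 64 to 76 mm above the pivot: 66 mm outside to outside, 14 mm thick along x, top at 98. Squeezing drives the tips APART.
- pliers_b (a joint): Squeeze of the pliers, angle between the halves (rad): 0 relaxed; 0.545 at the stop screw, handles 27 mm outside to outside, tips 40 mm apart. Spring at the handles: 8 N before they move, 12 N at the stop, 16 N with the ring on; 20 N or more goes to the stop. A tip moves 0.75 of its handle's way; squeezed to the stop, the tips come about 3 mm further down from the grip.
- tip_a (a point): Lower end of the tip pin on the +y side, 55 mm below the pivot; the pins are 11 mm apart relaxed. Pin: 4 mm diamond, 3.5 mm long, under an 8 mm square shoulder that comes to rest on the ear's top. Jaws are 8 mm thick along x; the 16 mm thick lap joint begins 45 mm above the pin ends.
- tip_b (a point): Lower end of the tip pin on the -y side; otherwise the same.
- stand: Fixed grey tool block 60 x 90 mm (x, y), 52 mm high; the pliers stand in a slot 11 mm (x) by 25 mm (y) in its middle, lap joint on its top, pivot 62 mm above its underside, y axes parallel. Short driver bits stick up 16 mm from its top: lift the pliers 70 mm to clear it. Origin: centre of its underside.
- oil_bottle: Amber oil bottle, 34 mm in diameter, 78 mm high; leave it where it is. Origin at its underside.
- slide_box: Blue slide box 60 x 100 x 34 mm; leave it. Origin at its underside.
- beaker: Glass beaker 68 mm in diameter, 85 mm high; leave it. Origin at its underside.
- petri: Clear petri dish 90 mm in diameter, 14 mm high; leave it. Origin at its underside.
- driver: Orange screwdriver, 160 mm long, lying; leave it. Origin under its middle.
- jar: Specimen jar with a red cap, 48 mm in diameter, 55 mm high; leave it. Origin at its underside.
Not all that is in view belongs to the job. What is shaped like the stub but blue or orange is not meant. There is more than one size of the pliers; the one meant has the size given above.

How it is judged:
By the outcome, as a careful person would: the job done as asked, in the order asked, and still so for the second after the job is handed in, while the arm keeps its last pose, push and grip.
It also fails if it takes over 72 s, if anything falls off the work surface, if the arm or the gripper's body presses on something with over 40 N, if the wrist force passes 120 N, or if a joint passes its speed limit or range.

## Working session

There is one attempt and no reset: what is moved stays moved. The work goes in short steps, Python scripts to look and compute and a tool call to move; the robot and the scene stay as the last step left them, time stands still between calls to the robot, and variables do not carry over. Pictures are saved under pics/ and viewed, and the job is handed in when it is done.

Besides the shell and the picture viewer there is one more tool, called after ">>>" in YAML: its name, and indented under it one key for each argument. jog_arm: Moves the arm, as the interface text tells. Its arguments: {"type":"object","properties":{"series":{"type":"array","items":{"type":"number"}},"squeeze":{"type":"number"}},"required":["series"]}

```bash
ls; mkdir -p pics; cat > h.py <<'E'
import numpy as np, cv2
from cell import manip
def grab(n):
    c=manip.camera(n); np.savez('last_'+n+'.npz',**{k:np.asarray(c[k]) for k in c}); return c
def load(n):
    d=np.load('last_'+n+'.npz'); return {k:d[k] for k in d}
def K(c): return np.array([[c['fx'],0,c['cx']],[0,c['fy'],c['cy']],[0,0,1.]])
def ray(c,px):
    px=np.atleast_2d(np.array(px,float)); u=cv2.undistortPoints(px[:,None],K(c),np.array(c['D']))[:,0]
    d=np.c_[u,np.ones(len(u))]; P=np.array(c['pose']); return P[:3,3],d@P[:3,:3].T,d
def onplane(c,px,z):
    o,d,_=ray(c,px); t=(z-o[2])/d[:,2]; return o+d*t[:,None]
def bydepth(c,px):
    o,d,_=ray(c,px); p=np.atleast_2d(px).astype(int); r=c['range_z'][p[:,1],p[:,0]]; return o+d*r[:,None]
def proj(c,P):
    M=np.linalg.inv(np.array(c['pose'])); r,_=cv2.Rodrigues(M[:3,:3])
    return cv2.projectPoints(np.atleast_2d(P).astype(float),r,M[:3,3],K(c),np.array(c['D']))[0][:,0]
def cloud(c):
    v,u=np.mgrid[0:480,0:640]; p=np.c_[u.ravel(),v.ravel()]
    return bydepth(c,p).reshape(480,640,3)
def crop(c,x0,y0,x1,y1,s,name):
    im=c['color'][y0:y1,x0:x1]; cv2.imwrite('pics/'+name,cv2.resize(im,None,fx=s,fy=s,interpolation=cv2.INTER_CUBIC))
E
python3 - <<'E'
from h import *
for n in ('scene','top'):
    c=grab(n); cv2.imwrite(f'pics/{n}0.png',c['color']); print(n,c['fx'],np.round(c['pose'],3).tolist(),c['D'])
print(manip.read_state())
E
```

```text
pics
scene 493.78047290672055 [[-0.657, 0.637, -0.404, 973.749], [0.754, 0.56, -0.344, 355.249], [0.007, -0.53, -0.848, 930.299], [0.0, 0.0, 0.0, 1.0]] [-0.04977945  0.          0.          0.          0.        ]
top 542.5048141651318 [[0.004, -0.992, 0.123, 427.147], [-1.0, -0.002, 0.017, -22.621], [-0.016, -0.123, -0.992, 1197.851], [0.0, 0.0, 0.0, 1.0]] [-0.13134355  0.          0.          0.          0.        ]
{'clock': 0.1, 'joints': array([ 1.19134403e+00,  3.00419309e-01,  1.52154473e+00, -1.88483587e-05,
        1.32071096e+00, -6.65866242e-02]), 'qd': array([-7.69490801e-05, -3.64058205e-03, -1.20566128e-03,  1.37140710e-04,
       -6.48027439e-04,  1.63228753e-04]), 'effort': array([-1.04050087e-04, -5.32651305e+01, -3.53280938e+01,  7.08749495e-02,
        2.34290538e-02, -1.23341772e-05]), 'eef_pos': array([169.18969951, 523.06618676, 203.83011878]), 'eef_rot': array([-1.62051659,  1.56971383, -1.93337758]), 'wrist_force': array([ 0.5226143 , -0.73434738, -0.37157337]), 'moment': array([ 0.00695803,  0.00286064, -0.0545447 ]), 'finger_gap': 94.00131818847933}
```

View pics/scene0.png

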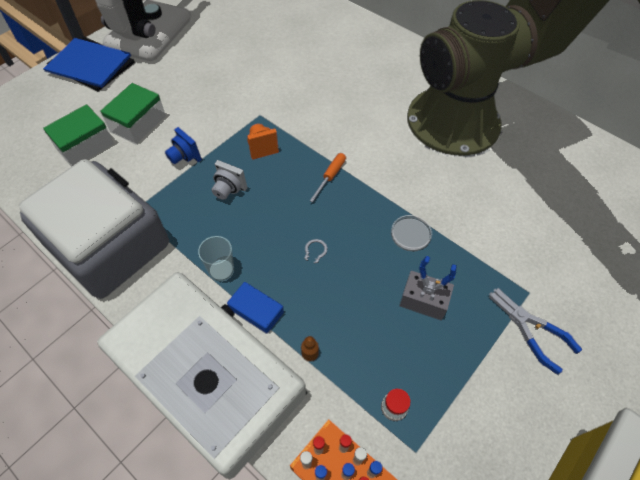

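View pics/top0.png

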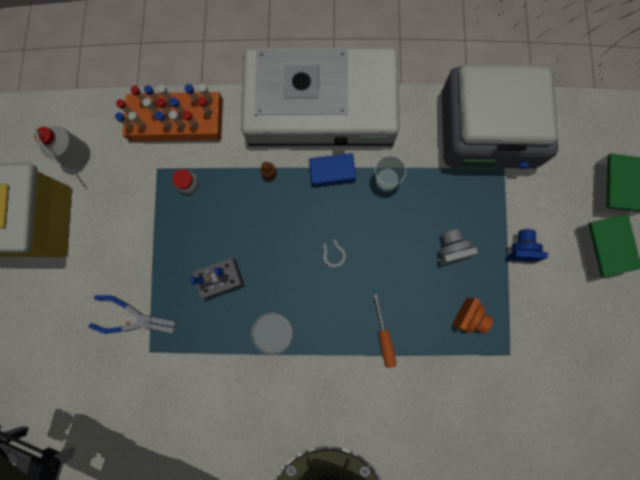

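Candidates for the stub:
- Grey at scene (228,182) / top (456,246). I choose this one, by its metal colour.
- Blue at scene (182,148) / top (527,245).
- Orange at scene (262,140) / top (474,316).

Candidates for the pliers:
- Upright in the stand at scene (435,272) / top (213,278). I choose these.
- The larger lying pair at scene (535,325) / top (130,318) is not meant.

The ring is at scene (316,250) / top (334,253). Next I check close crops.

```bash
python3 - <<'E'
from h import *
s=load('scene');t=load('top')
a=[(s,190,140,260,210,'s'),(t,425,215,495,285,'t'),(s,395,245,465,325,'s'),(t,180,245,250,315,'t'),(s,295,225,340,270,'s'),(t,310,230,355,275,'t')]
ims=[]
for c,x0,y0,x1,y1,_ in a:
    ims.append(cv2.resize(c['color'][y0:y1,x0:x1],(265,265),interpolation=cv2.INTER_CUBIC))
cv2.imwrite('pics/crops0.png',np.vstack([np.hstack(ims[0::2]),np.hstack(ims[1::2])]))
for nm,c,b in (('stub s',s,(200,150,255,210)),('stub t',t,(430,220,485,270))):
    x0,y0,x1,y1=b
    X=cloud(c)[y0:y1,x0:x1].reshape(-1,3); m=X[:,2]>6
    print(nm,m.sum(),X[m].min(0),X[m].max(0))
for n,c in (('s',s),('t',t)):
    X=cloud(c); 
    for px in ((330,290),(240,120)) : print(n,X[px[1],px[0]])
E
```

```text
stub s 1003 [ 442.65905383 -399.91149445    6.02038657] [973.74923245 355.24874174 930.29875676]
stub t 886 [ 427.14690837 -340.08374809    6.04710666] [ 608.76624389  -22.62081791 1197.85065016]
s [598.78569592  75.69545674   1.2041078 ]
s [ 371.51658452 -428.57211618   -2.48197478]
t [466.34873672  -1.57843752   2.68958251]
t [858.00596243 209.29677648  -1.29025812]
```

View pics/crops0.png

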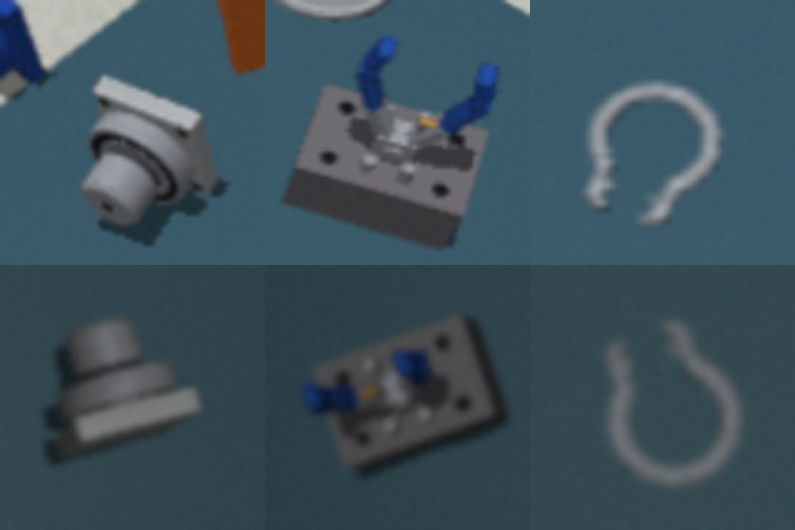

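The crops agree with the descriptions: a grey stub lying foot toward the robot with its free end away, small pliers in the stand, and an open ring with its ears to world +x. Next I measure them.

```bash
cat > meas.py <<'E'
from h import *
s=load('scene');t=load('top')
def reg(c,b,zlo,zhi):
    x0,y0,x1,y1=b; X=cloud(c)[y0:y1,x0:x1].reshape(-1,3)
    m=(X[:,2]>zlo)&(X[:,2]<zhi)&(c['range_z'][y0:y1,x0:x1].ravel()>0); return X[m]
if __name__=='__main__':
  for n,c,bs in (('s',s,(195,145,260,215)),('t',t,(430,215,490,280))):
    for lo,hi in ((60,90),(45,58),(45,90)):
        X=reg(c,bs,lo,hi); r=cv2.minAreaRect(X[:,:2].astype(np.float32)); print('stub',n,lo,len(X),X.mean(0).round(1),np.round(r[0],1),np.round(r[1],1),round(r[2],1),'zmax',X[:,2].max().round(1))
  for n,c,bs in (('s',s,(395,245,465,325)),('t',t,(180,245,250,315))):
    X=reg(c,bs,40,58); r=cv2.minAreaRect(X[:,:2].astype(np.float32)); print('stand',n,len(X),np.round(r[0],1),np.round(r[1],1),round(r[2],1),np.median(X[:,2]))
    x0,y0,x1,y1=bs; hsv=cv2.cvtColor(c['color'][y0:y1,x0:x1],cv2.COLOR_BGR2HSV)
    m=((hsv[...,0]>100)&(hsv[...,0]<130)&(hsv[...,1]>150)).astype(np.uint8)
    k,l,st,ce=cv2.connectedComponentsWithStats(m)
    C=cloud(c)[y0:y1,x0:x1]
    for i in range(1,k):
        if st[i,4]>15:
            P=C[(l==i)]; P=P[(P[:,2]>60)&(P[:,2]<180)]; top=P[P[:,2]>145]
            print(' handle',n,ce[i]+[x0,y0],len(P),P.mean(0).round(1),'top',top.mean(0).round(1) if len(top) else None,P[:,2].max().round(1))
E
python3 meas.py
```

```text
stub s 60 338 [ 547.4 -275.3   67.6] [ 549.4 -277.5] [35.4 71.5] 13.8 zmax 74.8
stub s 45 309 [ 563.2 -270.5   51.1] [ 539.  -300.4] [143.5 146.6] 44.1 zmax 58.0
stub s 45 673 [ 554.9 -273.    59.7] [ 539.  -300.4] [143.5 146.6] 44.1 zmax 74.8
stub t 60 381 [ 546.  -274.5   68.1] [ 548.9 -274.7] [33.8 69.7] 14.1 zmax 76.6
stub t 45 284 [ 567.9 -265.9   51.4] [ 562.9 -269.5] [65.5 65.3] 14.1 zmax 58.0
stub t 45 685 [ 555.3 -270.8   60.9] [ 563.3 -271. ] [65.5 69.7] 14.1 zmax 76.6
stand s 1069 [490.7 237.6] [62.8 90.8] 20.3 52.04902114214178
 handle s [423.68253968 265.6031746 ] 122 [502.5 215.  138.9] top [501.7 214.1 156.3] 163.7
 handle s [449.89285714 274.64285714] 133 [485.  262.1 136.2] top [483.9 262.5 156.6] 162.1
stand t 916 [489.  240.5] [61.  92.1] 20.1 52.343736128644196
 handle t [218.47058824 271.21568627] 51 [496.7 213.6 150.3] top [497.  214.1 155.7] 164.0
 handle t [196.01282051 279.75641026] 77 [480.5 261.6 134.7] top [479.6 263.  158.4] 162.7
```

```bash
cat > ring.py <<'E'
from h import *
def ringmask(c,b,th):
    x0,y0,x1,y1=b; im=c['color'][y0:y1,x0:x1].astype(float)
    d=im[...,2]-np.median(im[...,2])   # red: ring bright vs teal
    d=cv2.resize(d,None,fx=4,fy=4,interpolation=cv2.INTER_CUBIC)
    return (d>th*d.max()).astype(np.uint8)
def run():
  for n,b in (('scene',(295,230,340,272)),('top',(315,232,355,275))):
    c=load(n); m=ringmask(c,b,0.5)
    k,l,st,ce=cv2.connectedComponentsWithStats(m); i=1+np.argmax(st[1:,4])
    v,u=np.nonzero(l==i); px=np.c_[(u+.5)/4-.5+b[0],(v+.5)/4-.5+b[1]]
    P=onplane(c,px,3.0)[:,:2]
    # circle fit (geometric) of the body: mean radius 21.3
    from scipy.optimize import least_squares
    w=P
    ctr=P.mean(0)
    for _ in range(10):
        f=least_squares(lambda q:np.hypot(*(w-q[:2]).T)-21.3,ctr,loss='soft_l1'); ctr=f.x[:2]
        r=np.hypot(*(P-ctr).T); a=P-ctr; w=P[(r<27)]
    r=np.hypot(*(P-ctr).T); e=P[r>27]-ctr
    d=e.mean(0); d/=np.linalg.norm(d)
    side=e@np.array([-d[1],d[0]])
    print(n,len(P),'ctr',ctr.round(1),'yaw',np.degrees(np.arctan2(d[1],d[0])).round(1),'xmax',(e@d).max().round(1),'L',(e[side>0].mean(0)).round(1),(e[side>0]@d).mean().round(1),side[side>0].mean().round(1),'R',(e[side<0]@d).mean().round(1),side[side<0].mean().round(1),'rear',r[(P-ctr)@d<-15].min().round(1),r[(P-ctr)@d<-15].max().round(1))
    cv2.imwrite(f'pics/ring_{n}_{len(P)}.png',cv2.resize(m*255,None,fx=2,fy=2))
run()
E
python3 ring.py; python3 - <<'E'
from scipy.spatial.transform import Rotation as R
from h import *
s=manip.read_state(); print(R.from_euler('xyz',s['eef_rot']).as_matrix().round(3))
for n in('scene','top'):
    c=load(n)
    for b,nm in (((205,235,235,285),'beaker') if n=='scene' else ((375,155,408,197),'beaker'),):
        pass
t=load('top')
print('beaker',onplane(t,(387,182),0),'box',onplane(t,(333,170),34),'oil',onplane(t,(268,171),60),'jar',onplane(t,(184,181),55),'driver',onplane(t,[(377,296),(391,366)],10),'petri',onplane(t,(272,333),14),'orange',onplane(t,(474,316),40),'blue',onplane(t,(513,255),40))
E
```

```text
scene 2132 ctr [542.1 -13.9] yaw 20.5 xmax 33.5 L [21.9 21.7] 28.1 12.7 R 28.5 -12.0 rear 18.7 25.1
top 2911 ctr [542.6 -10.1] yaw 20.7 xmax 33.8 L [21.6 21.8] 28.0 12.8 R 28.4 -12.8 rear 18.3 25.3
[[-0.     0.308  0.951]
 [-0.001  0.951 -0.308]
 [-1.    -0.001 -0.   ]]
beaker [[ 709.7573861  -129.20025915    0.        ]] box [[728.57989839  -7.56274079  34.        ]] oil [[719.8845956 132.5546358  60.       ]] jar [[699.91548573 318.02247845  55.        ]] driver [[ 453.32168302 -104.29047967   10.        ]
 [ 302.23677821 -134.19074386   10.        ]] petri [[372.11584063 123.62731927  14.        ]] orange [[ 409.94194686 -309.3137524    40.        ]] blue [[ 540.60615398 -398.19833898   40.        ]]
```

```bash
cat >> h.py <<'E'
from scipy.spatial.transform import Rotation as Rn
def toolR(tilt,heading,jaw):
    # tool x = down, tilted 'tilt' deg forward along heading; tool y at angle jaw
    a=np.array([np.cos(np.radians(heading)),np.sin(np.radians(heading)),0]); t=np.radians(tilt)
    x=-np.cos(t)*np.array([0,0,1])+np.sin(t)*a; y=np.array([np.cos(np.radians(jaw)),np.sin(np.radians(jaw)),0]); y-=x*(x@y); y/=np.linalg.norm(y)
    return np.c_[x,y,np.cross(x,y)]
def cur():
    s=manip.read_state(); return Rn.from_euler('xyz',s['eef_rot']).as_matrix(),s['eef_pos'],s
def move(R,p,R0=None,p0=None):
    if R0 is None: R0,p0,_=cur()
    return Rn.from_matrix(R@R0.T).as_rotvec().round(4),((np.array(p)-p0)/1000).round(4)
E
python3 - <<'E'
from h import *
R=toolR(-20,14,-76); a=np.array([.97,.242,0]); ap=-R[:,0]
g=np.array([583,-266,36.]); print(ap); print(move(R,g+100*ap), g+100*ap)
E
```

```text
[0.33186068 0.08274216 0.93969262]
(array([-0.4676,  0.0146, -2.5503]), array([ 0.447 , -0.7808, -0.0739])) [ 616.18606834 -257.72578386  129.96926208]
```

>>> jog_arm:
  series: [-0.468,0.015,-2.55,0.447,-0.781,-0.03,1,-0.468,0.015,-2.55,0.447,-0.781,-0.03,1,-0.468,0.015,-2.55,0.447,-0.781,-0.03,1,-0.468,0.015,-2.55,0.447,-0.781,-0.03,1,-0.468,0.015,-2.55,0.447,-0.781,-0.03,1,-0.468,0.015,-2.55,0.447,-0.781,-0.03,1,-0.468,0.015,-2.55,0.447,-0.781,-0.03,1,-0.468,0.015,-2.55,0.447,-0.781,-0.03,1,-0.468,0.015,-2.55,0.447,-0.781,-0.03,1,-0.468,0.015,-2.55,0.447,-0.781,-0.03,1,-0.468,0.015,-2.55,0.447,-0.781,-0.03,1,-0.468,0.015,-2.55,0.447,-0.781,-0.03,1,-0.468,0.015,-2.55,0.447,-0.781,-0.03,1,-0.468,0.015,-2.55,0.447,-0.781,-0.074,1,-0.468,0.015,-2.55,0.447,-0.781,-0.074,1,-0.468,0.015,-2.55,0.447,-0.781,-0.074,1]
  squeeze: 30

```text
clock: 2.1
eef_pos: [615.5, -259.3, 127.1]
eef_rot: [-0.005, 1.218, -2.904]
wrist_force: [-0.8, 0.9, -0.2]
finger_gap: 93.9
```

```bash
python3 - <<'E'
from h import *
s=manip.read_state();print(s)
for n in ('scene','top'):
    c=grab(n); cv2.imwrite(f'pics/{n}1.png',c['color'])
    print(n,proj(c,[s['eef_pos'],[583,-266,33]]))
crop(load('scene'),140,80,300,230,4,'s1c.png')
R=toolR(-20,14,-76)
print(move(R,[583,-266,36]))
E
```

```text
{'clock': 2.1, 'joints': array([-0.37283852,  0.83021408,  0.93214404, -0.20058418,  1.67047619,
        0.96432055]), 'qd': array([ 0.04517921, -0.07718132,  0.03862837,  0.00874231,  0.00214328,
        0.01472714]), 'effort': array([ -2.62292191, -77.65980005, -37.06515312,  -0.66980939,
         0.62893141,  -0.23982748]), 'eef_pos': array([ 615.46542977, -259.27483614,  127.0931064 ]), 'eef_rot': array([-0.00529897,  1.21768958, -2.90391277]), 'wrist_force': array([-0.77643464,  0.86990061, -0.20481879]), 'moment': array([ 0.05175883,  0.03194491, -0.04031793]), 'finger_gap': 93.90036138350543}
scene [[205.30795431 174.18372012]
 [221.30189987 191.02134299]]
top [[457.4872169  213.63921883]
 [451.67137347 235.84824179]]
(array([ 0.0003, -0.0008, -0.0007]), array([-0.0331, -0.0087, -0.0941]))
```

View pics/s1c.png

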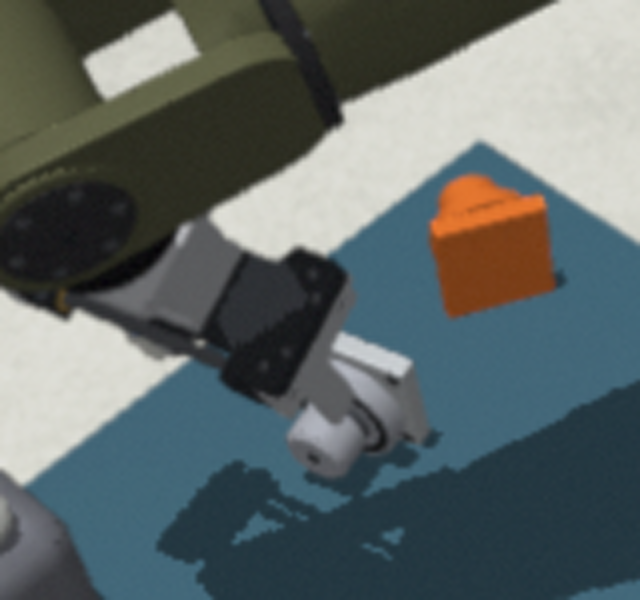

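The crop shows the gripper above the stub, tilted, with the shaft end at crop (315,455) ahead of the fingers. Now I descend and grip.

>>> jog_arm:
  series: [0,0,0,-0.016,-0.004,-0.045,1,0,0,0,-0.033,-0.009,-0.09,1,0,0,0,-0.033,-0.009,-0.094,1,0,0,0,-0.033,-0.009,-0.094,1,0,0,0,-0.033,-0.009,-0.094,-1,0,0,0,-0.033,-0.009,-0.094,-1,0,0,0,-0.033,-0.009,-0.094,-1,0,0,0,-0.033,-0.009,-0.094,-1,0,0,0,-0.033,-0.009,-0.094,-1,0,0,0,-0.033,-0.009,-0.094,-1]
  squeeze: 30

```text
clock: 3.45
eef_pos: [583.3, -266.8, 36.4]
eef_rot: [0.002, 1.221, -2.894]
wrist_force: [0.8, -1.0, -0.5]
finger_gap: 37.8
```

```bash
python3 - <<'E'
from h import *
R0,p0,s=cur();print(s['eef_pos'],s['eef_rot'],s['wrist_force'],s['finger_gap'])
c=grab('scene'); crop(c,140,80,300,230,4,'s2c.png')
E
```

```text
[ 583.28647049 -266.76396163   36.35929037] [ 2.26977362e-03  1.22142160e+00 -2.89444537e+00] [ 0.755128   -0.98017355 -0.53295811] 37.811505093543545
```

View pics/s2c.png

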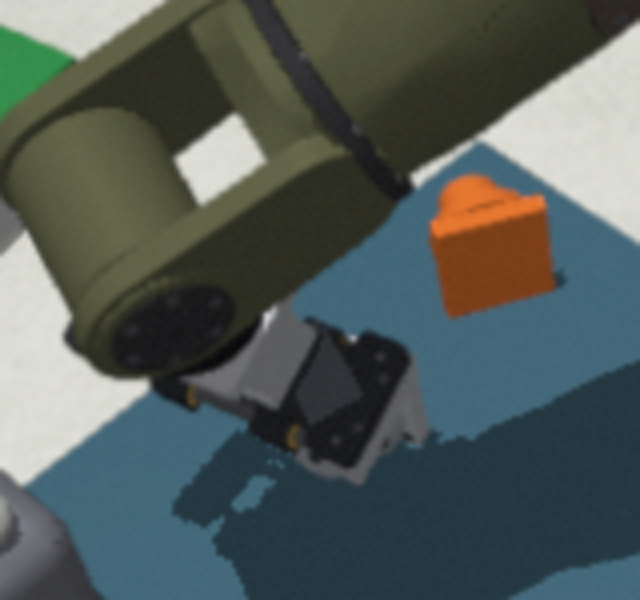

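>>> jog_arm:
  series: [0,0,0,0,0,0.02,-1,0,0,0,0,0,0.045,-1,0.04,-0.16,0,0,0,0.06,-1,0.08,-0.32,0,0,0,0.06,-1,0.12,-0.48,0,0,0,0.06,-1,0.16,-0.64,0,0,0,0.06,-1,0.2,-0.8,0,0,0,0.06,-1,0.24,-0.96,0,-0.01,0,0.06,-1,0.28,-1.12,0,-0.02,0,0.06,-1,0.329,-1.32,0,-0.023,0,0.06,-1,0.329,-1.32,0,-0.023,0,0.06,-1,0.329,-1.32,0,-0.023,0,0.06,-1]
  squeeze: 35

```text
clock: 5.0
eef_pos: [559.8, -267.1, 96.6]
eef_rot: [3.141, 0.56, 0.243]
wrist_force: [-0.8, -0.8, -0.5]
finger_gap: 0.7
```

```bash
python3 - <<'E'
from h import *
R0,p0,s=cur();print(s['joints'],s['eef_pos'],R0[:,0],s['wrist_force'],s['finger_gap'])
c=grab('scene'); crop(c,140,80,300,230,4,'s3c.png')
X=cloud(c)
E
```

```text
[-0.84303646  0.47243269  1.92923915  1.48227372  0.85212778 -0.65607824] [ 559.81690521 -267.08864839   96.55306866] [ 0.82239517  0.2039706  -0.53109526] [-0.7599296  -0.84977791 -0.50332474] 0.6959194384798769
```

View pics/s3c.png

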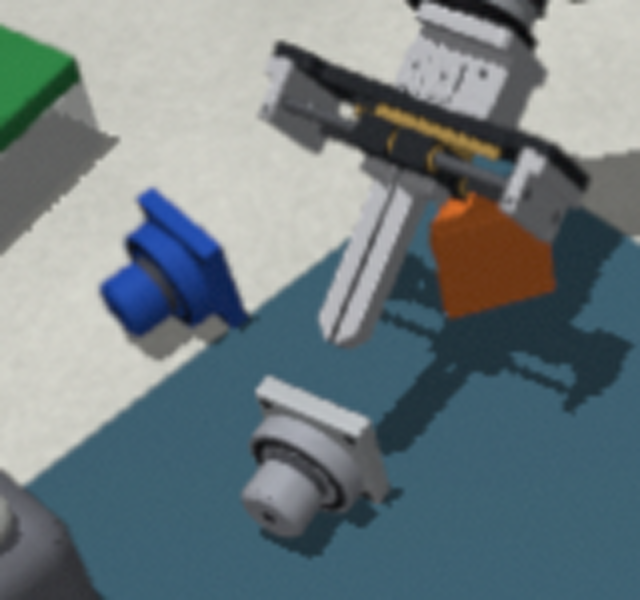

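The jaws closed past the shaft, so the grasp missed. The picture shows the stub still lying on its side, shifted to about scene (217,195), with the gripper clear of it. I measure it again.

```bash
cat > stub.py <<'E'
from h import *
c=load('scene'); X=cloud(c)
t=grab('top'); cv2.imwrite('pics/top3.png',t['color']); crop(t,380,150,540,300,4,'t3c.png')
b=(192,168,250,222); x0,y0,x1,y1=b
P=X[y0:y1,x0:x1].reshape(-1,3)
for lo,hi in ((60,90),(45,90),(15,90)):
    Q=P[(P[:,2]>lo)&(P[:,2]<hi)]; r=cv2.minAreaRect(Q[:,:2].astype(np.float32)); print(lo,len(Q),Q.mean(0).round(1),np.round(r[0],1),np.round(r[1],1),round(r[2],1))
E
python3 stub.py
```

```text
60 345 [ 592.5 -262.8   67.7] [ 594.1 -264.7] [35.5 72.2] 12.3
45 668 [ 601.9 -258.    60.1] [ 609.7 -261.3] [67.4 72.2] 12.3
15 937 [ 604.7 -254.2   52.5] [ 609.4 -260.5] [68. 72.] 14.2
```

View pics/t3c.png

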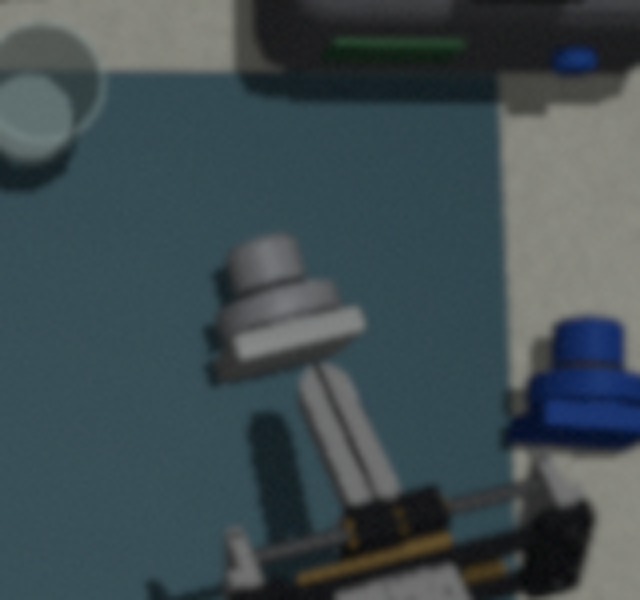

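```bash
python3 - <<'E'
from h import *
s=load('scene');t=load('top')
print('end centre scene',onplane(s,(207,209.2),32),bydepth(s,[(207,209),(208,207),(214,202)]))
print('end top edge, top view',onplane(t,[(380+265/4,150+236/4)],45), 'ridge',bydepth(t,[(446,214),(446,218),(447,225),(450,229),(455,234)]))
print(move(toolR(-15,13,-77),[627+26,-256+6,36+96]))
E
```

```text
end centre scene [[ 639.19038664 -252.99169998   32.        ]] [[ 638.67187658 -253.66682556   31.613824  ]
 [ 638.20705867 -247.52348809   44.2443873 ]
 [ 621.26073912 -245.52827115   47.45910515]]
end top edge, top view [[ 639.98052727 -253.13170844   45.        ]] ridge [[ 627.66227334 -250.78917161   52.63792175]
 [ 619.14528339 -250.79684349   51.52482392]
 [ 601.33566538 -249.19277981   68.47980857]
 [ 594.38461716 -257.57569673   57.81998278]
 [ 582.29409235 -265.91248757   67.81674032]]
(array([-0.2955,  1.2367, -0.0167]), array([0.0922, 0.017 , 0.0345]))
```

>>> jog_arm:
  series: [0,0,0,-0.02,0,0.06,1,0,0,0,0,0,0.1,1,-0.31,1.31,-0.017,0.092,0.017,0.08,1,-0.31,1.31,-0.017,0.095,0.017,0.08,1,-0.31,1.31,-0.017,0.095,0.017,0.08,1,-0.31,1.31,-0.017,0.095,0.017,0.08,1,-0.31,1.31,-0.017,0.095,0.017,0.08,1,-0.31,1.31,-0.017,0.095,0.017,0.08,1,-0.31,1.31,-0.017,0.095,0.017,0.08,1,-0.31,1.31,-0.017,0.095,0.017,0.08,1,-0.31,1.31,-0.017,0.095,0.017,0.06,1,-0.31,1.31,-0.017,0.095,0.017,0.036,1,-0.31,1.31,-0.017,0.095,0.017,0.036,1]
  squeeze: 60

```text
clock: 6.72
eef_pos: [655.5, -249.4, 132.1]
eef_rot: [0.006, 1.234, -2.913]
wrist_force: [0.0, -0.1, 0.4]
finger_gap: 94.2
```

```bash
python3 - <<'E'
from h import *
R0,p0,s=cur();print(s['joints'],p0,R0[:,0],R0[:,1],s['finger_gap'])
print(move(toolR(-20,13,-77),[626,-256,35]))
c=grab('scene'); crop(c,140,100,300,250,4,'s4c.png')
E
```

```text
[-0.34616989  0.91621003  0.76709249 -0.1833469   1.7413571   0.99711866] [ 655.46096451 -249.41599226  132.1235838 ] [-0.32195257 -0.07488015 -0.94378997] [ 0.22064615 -0.97535163  0.00211581] 94.1858549185769
(array([-0.0007,  0.0124,  0.0044]), array([-0.0295, -0.0066, -0.0971]))
```

View pics/s4c.png

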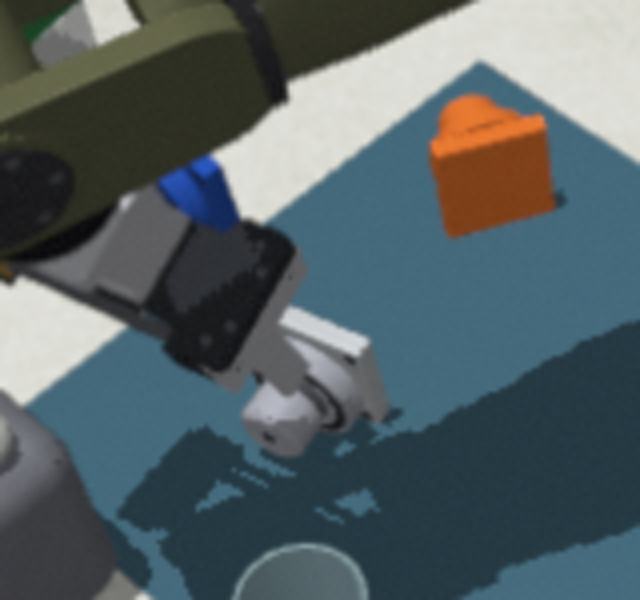

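>>> jog_arm:
  series: [0,0,0,-0.015,-0.003,-0.048,1,0,0,0,-0.0295,-0.0065,-0.092,1,0,0,0,-0.0295,-0.0065,-0.097,1,0,0,0,-0.0295,-0.0065,-0.097,-1,0,0,0,-0.0295,-0.0065,-0.097,-1,0,0,0,-0.0295,-0.0065,-0.097,-1,0,0,0,-0.0295,-0.0065,-0.097,-1,0,0,0,-0.0295,-0.0065,-0.097,-1,0,0,0,-0.0295,-0.0065,-0.097,-1,0,0,0,-0.0295,-0.0065,-0.097,-1,0,0,0,-0.0295,-0.0065,-0.097,-1]
  squeeze: 60

```text
clock: 8.15
eef_pos: [625.8, -256.2, 35.4]
eef_rot: [-0.003, 1.236, -2.921]
wrist_force: [0.1, -1.2, 1.2]
finger_gap: 36.9
```

```bash
python3 - <<'E'
from h import *
R0,p0,s=cur();print(p0,s['finger_gap'],s['wrist_force'])
c=grab('scene'); crop(c,140,100,300,250,4,'s5c.png')
E
```

```text
[ 625.80685982 -256.21077398   35.43947692] 36.913908444786465 [ 0.11734714 -1.22779738  1.19769596]
```

View pics/s5c.png

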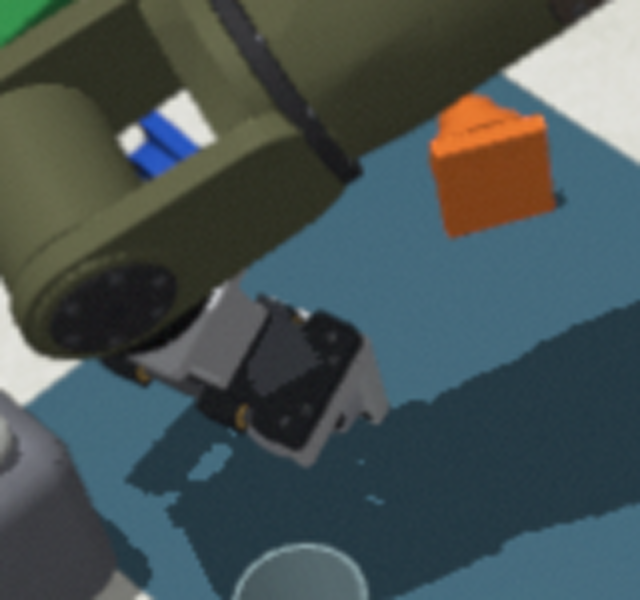

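>>> jog_arm:
  series: [0,0,0,0,0,0.002,-1,0.02,-0.085,0,-0.0033,-0.0008,0.0065,-1,0.039,-0.17,0,-0.0068,-0.0016,0.0103,-1,0.059,-0.255,0,-0.0107,-0.0025,0.0142,-1,0.079,-0.34,0,-0.015,-0.0035,0.0173,-1,0.098,-0.425,0,-0.0194,-0.0045,0.0203,-1,0.118,-0.51,0,-0.0242,-0.0056,0.0227,-1,0.118,-0.51,0,-0.0242,-0.0056,0.0227,-1]
  squeeze: 60

```text
clock: 9.2
eef_pos: [600.3, -262.1, 57.8]
eef_rot: [-3.121, 1.384, 0.244]
wrist_force: [0.2, 0.4, -6.0]
finger_gap: 36.9
```

```bash
python3 - <<'E'
from h import *
R0,p0,s=cur();print(p0,R0[:,0],s['finger_gap'],s['wrist_force'],s['moment'])
c=grab('scene'); crop(c,140,100,300,250,4,'s6c.png')
E
```

```text
[ 600.29803529 -262.14160745   57.81047819] [ 0.1803915   0.04484682 -0.98257197] 36.89044779143474 [ 0.21302433  0.44564812 -5.95908535] [-0.12621989  0.29306789  0.0415744 ]
```

View pics/s6c.png

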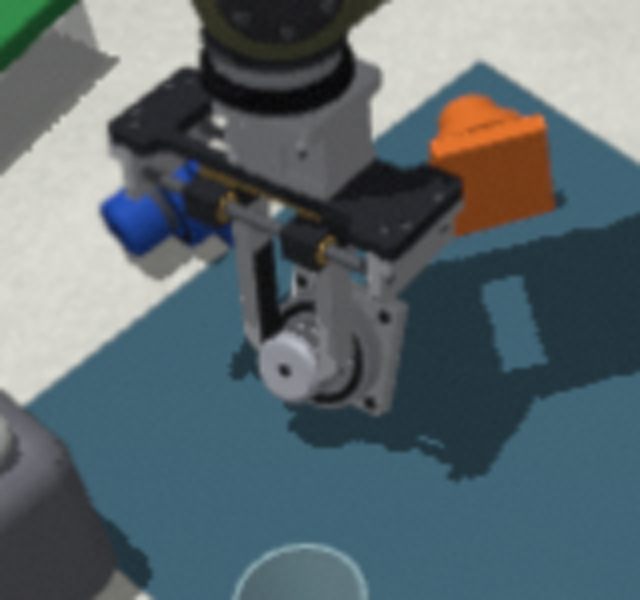

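The stub is held and tilted about 30° (shaft end at crop (285,370)); the force is about 6 N, which is its weight. I continue.

>>> jog_arm:
  series: [0.02,-0.085,0,-0.005,-0.0011,0.004,-1,0.039,-0.17,0,-0.01,-0.0023,0.006,-1,0.059,-0.255,0,-0.015,-0.0035,0.0075,-1,0.079,-0.34,0,-0.0205,-0.0047,0.008,-1,0.098,-0.425,0,-0.026,-0.006,0.0085,-1,0.118,-0.51,0,-0.031,-0.0072,0.0085,-1,0.137,-0.595,0,-0.0363,-0.0084,0.0075,-1,0.157,-0.68,0,-0.0415,-0.0096,0.0065,-1,0.188,-0.816,0,-0.0495,-0.0114,0.005,-1,0.188,-0.816,0,-0.0495,-0.0114,0.005,-1]
  squeeze: 60

```text
clock: 10.5
eef_pos: [551.4, -272.9, 61.0]
eef_rot: [-3.133, 0.547, 0.232]
wrist_force: [0.7, -1.3, -5.6]
finger_gap: 36.7
```

```bash
python3 - <<'E'
from h import *
R0,p0,s=cur();print(s['joints'],p0,R0[:,0],s['finger_gap'],s['wrist_force'],s['moment'])
c=grab('scene'); crop(c,140,100,300,250,4,'s7c.png')
E
```

```text
[-0.86605584  0.54805576  1.94310969  1.56321174  0.86399061 -0.77425099] [ 551.35072979 -272.8707377    60.98769052] [ 0.83104868  0.19656554 -0.52030768] 36.6956927879422 [ 0.65948623 -1.3036366  -5.64744386] [-3.06658119e-01  1.37807278e+00  5.01384928e-04]
```

View pics/s7c.png

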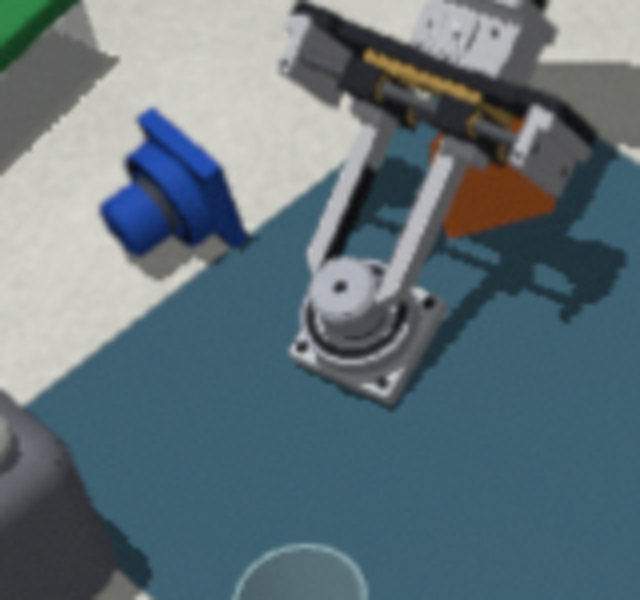

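>>> jog_arm:
  series: [0.016,-0.07,0,0.01,0.002,0,-1,0.023,-0.1,0,0.02,0.004,0,-1,0.023,-0.1,0,0.02,0.004,-0.002,-1,0.023,-0.1,0,0.02,0.004,-0.004,-1,0.023,-0.1,0,0.02,0.004,-0.004,-1]

```text
clock: 11.18
eef_pos: [572.1, -269.1, 59.2]
eef_rot: [-3.138, 0.443, 0.23]
wrist_force: [0.1, 0.2, -5.9]
finger_gap: 37.0
```

```bash
python3 - <<'E'
from h import *
R0,p0,s=cur();print(p0,R0[:,0],s['finger_gap'],s['wrist_force'],s['moment'])
E
```

```text
[ 572.10760762 -269.1448623    59.18742974] [ 0.87957331  0.20568591 -0.42900361] 37.04535941609622 [ 0.0623548   0.18611465 -5.85647595] [-0.31626432  1.39735196 -0.01471106]
```

>>> jog_arm:
  series: [0,0,0,0,0,-0.0015,-1,0,0,0,0,0,-0.003,-1,0,0,0,0,0,-0.0045,-1,0,0,0,0,0,-0.0045,-1]

```text
clock: 11.68
eef_pos: [572.4, -269.7, 55.9]
eef_rot: [-3.139, 0.44, 0.229]
wrist_force: [-5.8, -0.1, 5.5]
finger_gap: 36.8
```

```bash
python3 - <<'E'
from h import *
R0,p0,s=cur();print(p0,R0[:,0],s['finger_gap'],s['wrist_force'],s['moment'])
c=grab('scene'); crop(c,140,100,300,250,4,'s8c.png')
E
```

```text
[ 572.44987919 -269.71887534   55.86618934] [ 0.88125952  0.20502087 -0.42584986] 36.80214334529924 [-5.83698476 -0.08560283  5.51620604] [0.26192871 0.0049954  0.19153624]
```

View pics/s8c.png

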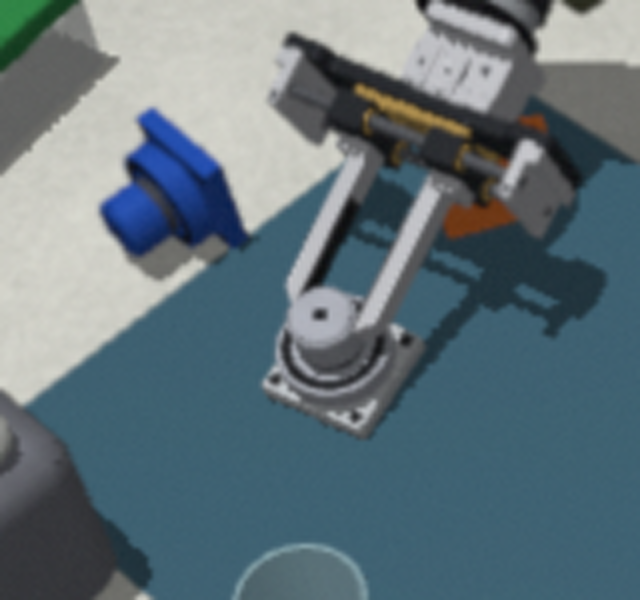

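>>> jog_arm:
  series: [0,0,0,0,0,0,1,0,0,0,0,0,0,1,0,0,0,0,0,0,1,0,0,0,0,0,0,1,0,0,0,-0.02,-0.005,0.02,1,0,0,0,-0.03,-0.007,0.07,1,0,0,0,-0.03,-0.007,0.13,1,0,0,0,-0.03,-0.007,0.19,1]

```text
clock: 12.72
eef_pos: [541.7, -276.1, 246.4]
eef_rot: [-3.138, 0.443, 0.229]
wrist_force: [0.2, 0.3, -0.4]
finger_gap: 94.2
```

```bash
python3 - <<'E'
from h import *
R0,p0,s=cur();print(p0,s['joints'],s['finger_gap'],s['wrist_force'])
c=grab('scene'); crop(c,140,100,300,250,4,'s9c.png')
print(move(toolR(0,0,-69.6),[490.5,238.5,230]))
E
```

```text
[ 541.71162627 -276.122258    246.37168479] [-0.91297506  0.21492231  1.91712051  1.37521453  0.99277301 -0.401074  ] 94.23017014887257 [ 0.22355339  0.31040084 -0.42388966]
(array([-0.3217,  1.0871,  0.1121]), array([-0.0525,  0.5158, -0.0248]))
```

View pics/s9c.png

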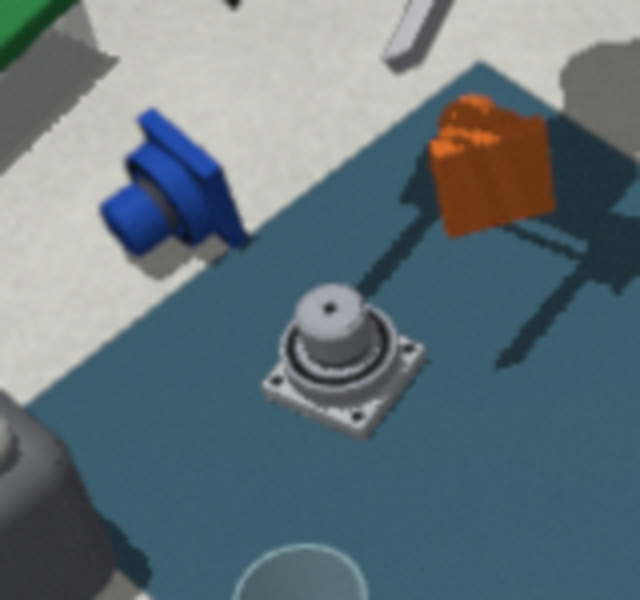

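The stub now stands upright, with its end-face centre at scene (222.5,177). Next, the pliers.

>>> jog_arm:
  series: [-0.322,1.087,0.112,-0.0525,0.516,-0.01,1,-0.322,1.087,0.112,-0.0525,0.516,-0.01,1,-0.322,1.087,0.112,-0.0525,0.516,-0.01,1,-0.322,1.087,0.112,-0.0525,0.516,-0.01,1,-0.322,1.087,0.112,-0.0525,0.516,-0.01,1,-0.322,1.087,0.112,-0.0525,0.516,-0.01,1,-0.322,1.087,0.112,-0.0525,0.516,-0.01,1,-0.322,1.087,0.112,-0.0525,0.516,-0.01,1,-0.322,1.087,0.112,-0.0525,0.516,-0.025,1,-0.322,1.087,0.112,-0.0525,0.516,-0.025,1,-0.322,1.087,0.112,-0.0525,0.516,-0.025,1,-0.322,1.087,0.112,-0.0525,0.516,-0.025,1]
  squeeze: 6

```text
clock: 14.28
eef_pos: [490.0, 238.6, 219.9]
eef_rot: [-0.7, 1.565, 2.79]
wrist_force: [0.1, -0.2, -1.2]
finger_gap: 94.1
```

```bash
python3 - <<'E'
from h import *
R0,p0,s=cur();print(p0,R0.round(3).tolist(),s['joints'],s['finger_gap'])
c=grab('scene'); crop(c,370,180,500,320,4,'s10c.png'); cv2.imwrite('pics/s10.png',c['color'])
t=grab('top'); crop(t,140,220,300,330,4,'t10c.png')
# stub now
for n,b in (('scene',(195,160,260,220)),('top',(425,205,495,285))):
    q=load(n);x0,y0,x1,y1=b;P=cloud(q)[y0:y1,x0:x1].reshape(-1,3)
    for lo,hi in ((58,75),(27,38),(8,19)):
        Q=P[(P[:,2]>lo)&(P[:,2]<hi)]; (cx,cy),r=cv2.minEnclosingCircle(Q[:,:2].astype(np.float32)); R_=cv2.minAreaRect(Q[:,:2].astype(np.float32)); print(n,lo,len(Q),Q.mean(0).round(1),np.round((cx,cy,r),1),np.round(R_[0],1),np.round(R_[1],1),round(R_[2],1))
print(proj(c,[490.5,238.5,132]),proj(t,[490.5,238.5,132]))
E
```

```text
[489.97311064 238.56743777 219.90636456] [[-0.005, 0.341, -0.94], [0.002, -0.94, -0.341], [-1.0, -0.004, 0.004]] [0.38398714 0.2793028  1.51091491 0.00392035 1.35560573 1.60629333] 94.1100512186326
scene 58 214 [ 569.6 -269.3   64.7] [ 567.4 -271.7   20.8] [ 569.1 -270.5] [37.9 39.2] 65.4
scene 27 319 [ 574.8 -261.6   33.4] [ 567.6 -269.7   36.3] [ 570.7 -266.7] [63.4 66.8] 61.8
scene 8 231 [ 578.7 -256.    13.5] [ 570.4 -315.5   88.6] [ 574.2 -314.8] [ 77.7 163. ] 8.2
top 58 279 [ 567.4 -268.4   64.7] [ 567.6 -268.7   20.4] [ 568.3 -269.5] [38.2 39.1] 88.5
top 27 413 [ 565.2 -265.7   33.4] [ 567.5 -269.3   34.4] [ 567.9 -269.4] [66.7 65.6] 31.1
top 8 246 [ 563.2 -261.5   13.8] [ 579.6 -296.8   74.2] [ 587.3 -294. ] [100.9 127.5] 11.6
[[436.95889501 270.65796509]] [[208.07863654 274.88477889]]
```

View pics/s10c.png

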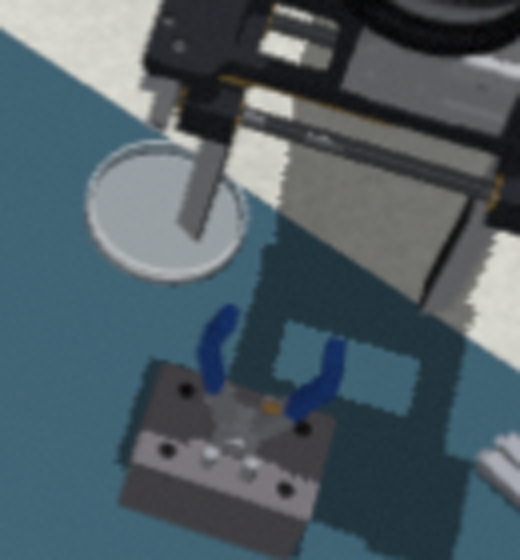

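View pics/t10c.png

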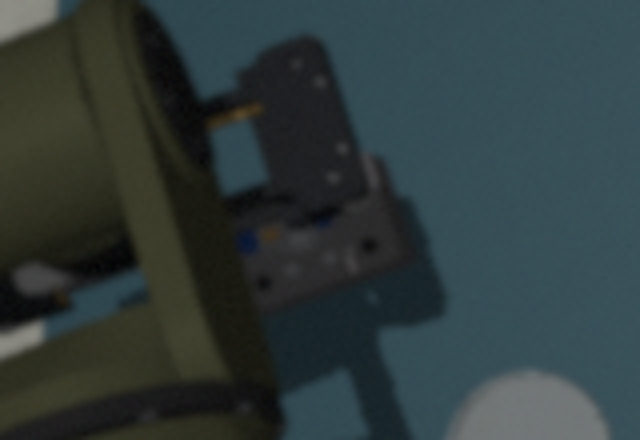

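```bash
python3 - <<'E'
from h import *
c=load('scene'); R0,p0,s=cur(); X=cloud(c)
j=R0[:,1]; zt=R0[:,2]
for sg in (1,-1):
    P=X.reshape(-1,3); d=P-p0; a=d@j*sg; h=d@R0[:,0]; w=d@zt
    m=(a>35)&(a<70)&(h>-5)&(h<24)&(abs(w)<25)
    Q=np.c_[a[m],h[m],w[m]]; print(sg,m.sum(),Q.min(0).round(1),Q.max(0).round(1),np.percentile(Q,[5,50,95],axis=0).round(1).tolist())
    print(proj(c,[p0+R0[:,0]*19+j*sg*47+zt*k for k in (-8,8)]+[p0+R0[:,0]*19+j*sg*59+zt*k for k in (-8,8)]).round(1).tolist())
crop(c,405,215,495,285,8,'s10d.png')
E
```

```text
1 4 [50.1 -4.5 -8.5] [53.3  0.8 -7.5] [[50.2, -4.3, -8.4], [51.4, -2.4, -7.9], [53.0, 0.4, -7.5]]
[[418.4, 246.6], [420.7, 239.3], [411.7, 244.4], [414.1, 237.2]]
-1 6 [ 45.6  -5.  -10.3] [48.8 -0.8  4.9] [[45.8, -4.9, -9.8], [47.5, -4.5, -7.9], [48.7, -1.1, 1.9]]
[[471.4, 263.5], [473.3, 256.0], [478.3, 265.7], [480.2, 258.2]]
```

View pics/s10d.png

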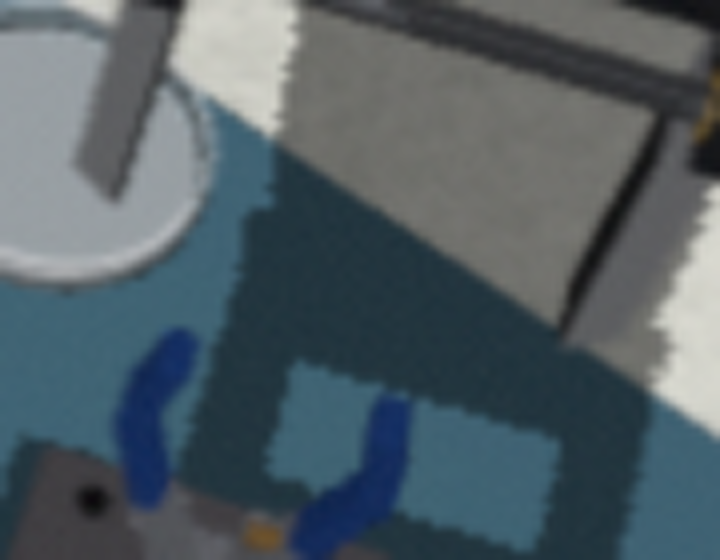

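>>> jog_arm:
  series: [0,0,0,0.0005,0,-0.045,1,0,0,0,0.0005,0,-0.082,1,0,0,0,0.0005,0,-0.088,1,0,0,0,0.0005,0,-0.088,-1,0,0,0,0.0005,0,-0.088,-1,0,0,0,0.0005,0,-0.088,-1,0,0,0,0.0005,0,-0.088,-1,0,0,0,0.0005,0,-0.088,-1,0,0,0,0.0005,0,-0.088,-1]
  squeeze: 6

```text
clock: 15.5
eef_pos: [490.5, 240.0, 132.5]
eef_rot: [-0.882, 1.566, 2.609]
wrist_force: [0.4, -0.9, 6.5]
finger_gap: 66.0
```

```bash
python3 - <<'E'
from h import *
R0,p0,s=cur();print(p0,R0.round(4).tolist(),s['finger_gap'],s['wrist_force'])
c=grab('scene'); crop(c,370,180,500,320,4,'s11c.png')
E
```

```text
[490.52042426 239.98349386 132.46616628] [[-0.0042, 0.342, -0.9397], [0.0025, -0.9397, -0.342], [-1.0, -0.0037, 0.0031]] 65.97991826001032 [ 0.38792144 -0.94140149  6.54117701]
```

View pics/s11c.png

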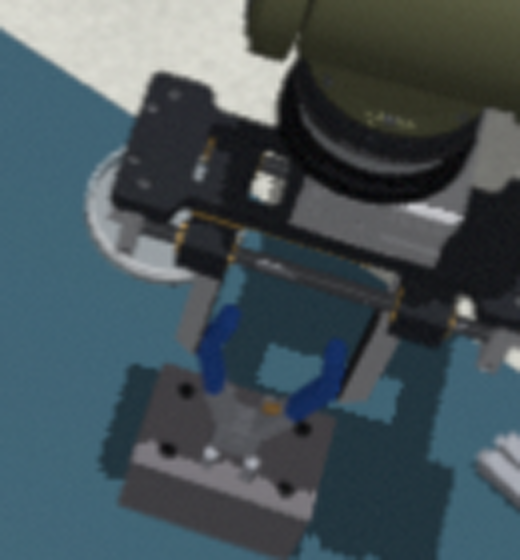

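>>> jog_arm:
  series: [0,0,0,0,0,0.015,-1,0,0,0,0,0,0.035,-1,0,0,0,0,0,0.06,-1,0,0,0,0,0,0.08,-1,0,0,0,0,0,0.08,-1]
  squeeze: 6

```text
clock: 16.18
eef_pos: [490.5, 240.0, 213.3]
eef_rot: [-1.089, 1.566, 2.402]
wrist_force: [-0.6, -0.2, -2.2]
finger_gap: 66.0
```

```bash
python3 - <<'E'
from h import *
R0,p0,s=cur();print(p0,R0.round(4).tolist(),s['finger_gap'],s['wrist_force'])
c=grab('scene'); crop(c,370,160,500,300,4,'s12c.png')
E
```

```text
[490.47063464 240.0151365  213.29681164] [[-0.0032, 0.342, -0.9397], [0.0029, -0.9397, -0.342], [-1.0, -0.0038, 0.002]] 66.00026173440386 [-0.58691762 -0.17594339 -2.15542064]
```

View pics/s12c.png

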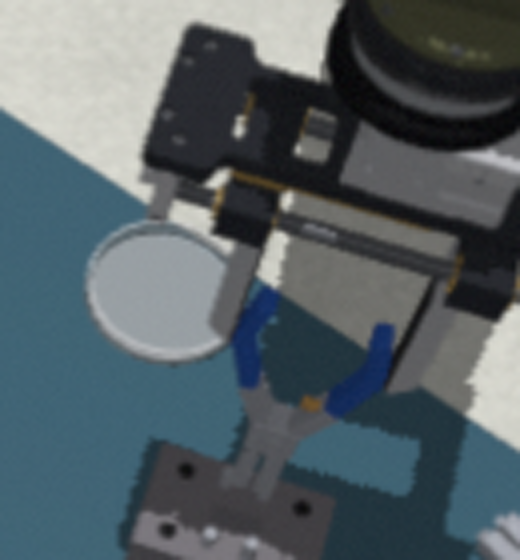

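>>> jog_arm:
  series: [0,0,0,0.005,-0.015,0,-1,0,0,0.01,0.014,-0.044,0,-1,0,0,0.01,0.026,-0.08,0,-1,0,0,0.01,0.038,-0.118,0,-1,0,0,0.01,0.05,-0.156,0,-1,0,0,0.01,0.062,-0.192,-0.01,-1,0,0,0.01,0.072,-0.222,-0.03,-1,0,0,0.01,0.079,-0.2427,-0.053,-1,0,0,0.01,0.079,-0.2427,-0.063,-1,0,0,0.01,0.079,-0.2427,-0.063,-1,0,0,0.01,0.079,-0.2427,-0.063,-1]
  squeeze: 6

```text
clock: 17.6
eef_pos: [569.2, -2.3, 149.4]
eef_rot: [-0.718, 1.566, 2.783]
wrist_force: [0.8, -0.0, -2.3]
finger_gap: 66.0
```

```bash
python3 - <<'E'
from h import *
R0,p0,s=cur();print(p0,R0.round(4).tolist(),s['finger_gap'],s['wrist_force'])
c=grab('scene'); t=grab('top'); crop(c,280,200,370,290,7,'s13c.png'); crop(t,280,200,370,290,7,'t13c.png')
tip=p0+R0[:,0]*125.5
for k in (5.5,-5.5): print(proj(c,tip+R0[:,1]*k),proj(t,tip+R0[:,1]*k))
E
```

```text
[569.19523433  -2.34385125 149.35231412] [[-0.0048, 0.3521, -0.936], [0.0018, -0.936, -0.3521], [-1.0, -0.0033, 0.0038]] 65.95713339195262 [ 0.76226937 -0.00421826 -2.28840812]
[[309.23451382 253.37001399]] [[332.65187596 241.7874276 ]]
[[314.05013417 254.92368667]] [[327.92178579 243.53823532]]
```

View pics/s13c.png

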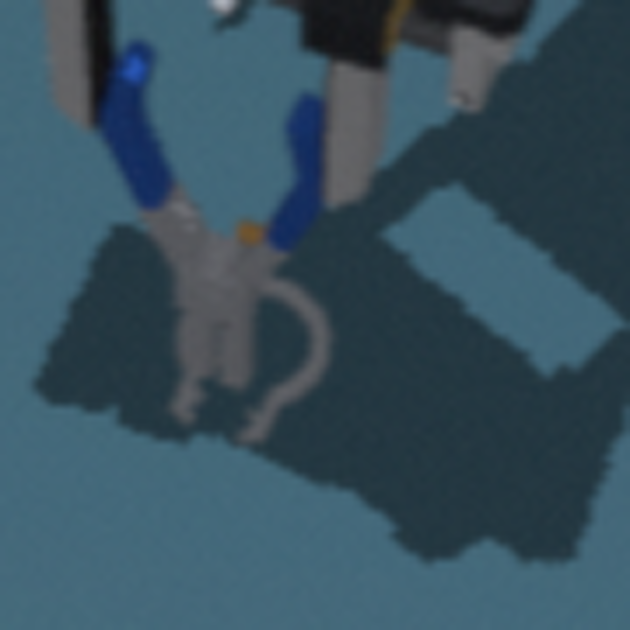

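View pics/t13c.png

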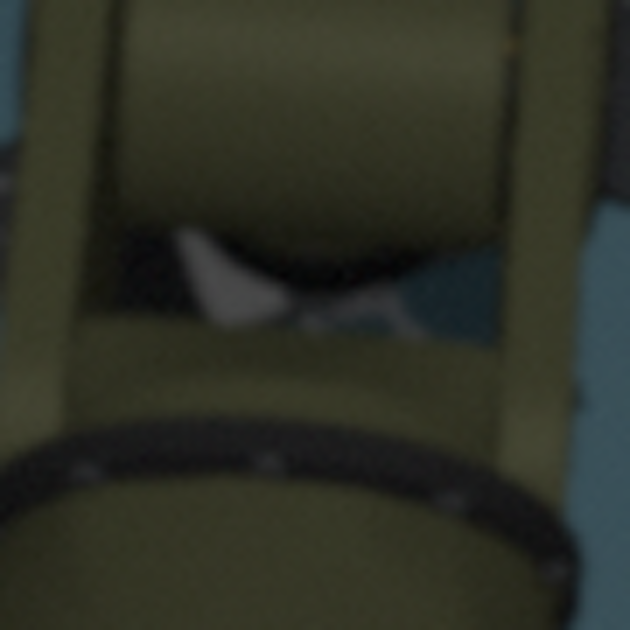

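Scene crop: the jaw ends are at about (197,377) and (234,387), just above the ring's ears at (185,400) and (255,430). The top camera's view is blocked. I lower to just above the ears and look again.

>>> jog_arm:
  series: [0,0,0,0,0.0004,-0.008,-1,0,0,0,0,0.0004,-0.016,-1,0,0,0,0,0.0004,-0.016,-1,0,0,0,0,0.0004,-0.016,-1]
  squeeze: 6

```text
clock: 18.2
eef_pos: [569.1, -2.5, 132.6]
eef_rot: [-0.662, 1.565, 2.839]
wrist_force: [-0.4, -0.8, -1.5]
finger_gap: 66.1
```

```bash
python3 - <<'E'
from h import *
R0,p0,s=cur();print(p0,R0.round(4).tolist(),s['finger_gap'],s['wrist_force'])
c=grab('scene'); x0,y0=292,230
im=cv2.resize(c['color'][y0:y0+42,x0:x0+48],None,fx=14,fy=14,interpolation=cv2.INTER_CUBIC)
tip=p0+R0[:,0]*125.5
im=cv2.convertScaleAbs(im,alpha=1.6)
for k in (5.5,-5.5):
    for h in (0,-3.5):
        q=proj(c,tip+R0[:,1]*k+R0[:,0]*h)[0]; print('pin',q.round(2)); cv2.circle(im,tuple(((q-[x0,y0]+.5)*14).astype(int).tolist()),3,(0,255,255),1)
y=np.radians(20.5); o=np.array([542.1,-13.9]); ex=np.array([np.cos(y),np.sin(y)]); ey=np.array([-ex[1],ex[0]])
for a in (9,-9):
    q=proj(c,np.r_[o+29*ex+a*ey,4.])[0]; print('seat',q.round(2)); cv2.circle(im,tuple(((q-[x0,y0]+.5)*14).astype(int).tolist()),3,(0,0,255),1)
cv2.imwrite('pics/s14.png',im)
E
```

```text
[569.10438929  -2.49509339 132.58303648] [[-0.0058, 0.3513, -0.9362], [0.0018, -0.9362, -0.3513], [-1.0, -0.0037, 0.0048]] 66.0752981315296 [-0.38580709 -0.80044666 -1.51191548]
pin [309.29 257.24]
pin [309.27 256.42]
pin [314.04 258.78]
pin [314.03 257.97]
seat [314.76 259.88]
seat [307.02 257.33]
```

View pics/s14.png

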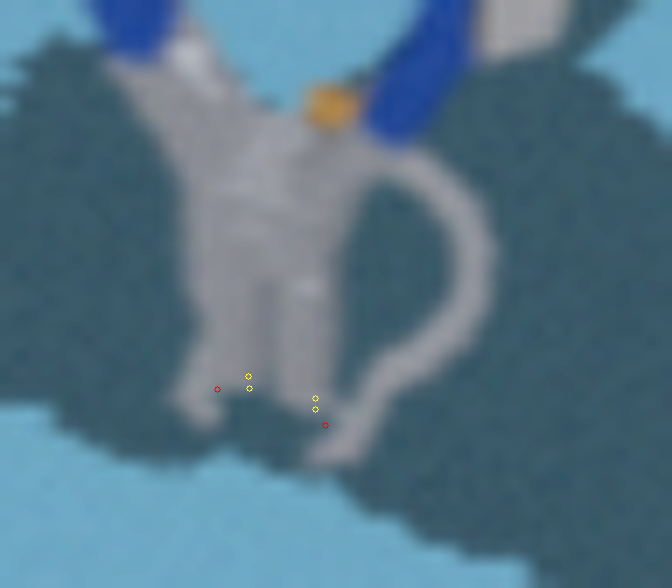

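The pin midpoint projects to about (271,409) against the seat midpoint at (271,408), so they are aligned. I lower the pins between the ears.

>>> jog_arm:
  series: [0,0,0,0,0,-0.0025,-1,0,0,0,0,0,-0.005,-1,0,0,0,0,0,-0.005,-1]
  squeeze: 6

```text
clock: 18.62
eef_pos: [568.9, -2.5, 127.3]
eef_rot: [-0.636, 1.564, 2.865]
wrist_force: [0.2, 0.9, -1.6]
finger_gap: 65.8
```

```bash
cat > look.py <<'E'
from h import *
import sys
n=sys.argv[1]; x0,y0,w,h=map(int,sys.argv[2:6])
R0,p0,s=cur();print(s['clock'],p0.round(2),R0[:,0].round(4),s['finger_gap'],s['wrist_force'].round(1),s['moment'].round(2))
c=grab('scene'); k=min(14,800//w,600//h)
im=cv2.resize(c['color'][y0:y0+h,x0:x0+w],None,fx=k,fy=k,interpolation=cv2.INTER_CUBIC)
cv2.imwrite('pics/'+n,cv2.convertScaleAbs(im,alpha=1.6))
E
python3 look.py s15.png 292 230 48 42
```

```text
18.625 [568.92  -2.51 127.27] [-0.0062  0.0018 -1.    ] 65.8431202172232 [ 0.2  0.9 -1.6] [0.01 0.11 0.07]
```

View pics/s15.png

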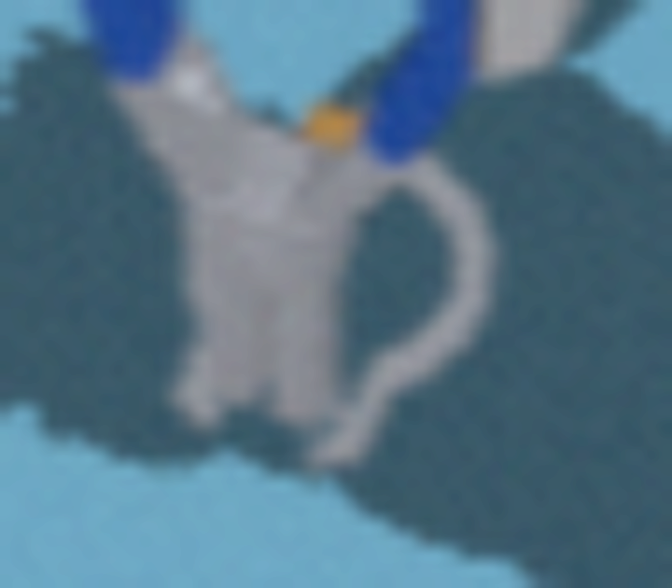

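>>> jog_arm:
  series: [0,0,0,0,0,-0.0003,0.3,0,0,0,0,0,-0.0003,0.2,0,0,0,0,0,-0.0003,0.1,0,0,0,0,0,-0.0003,0.1]
  squeeze: 24

```text
clock: 19.18
eef_pos: [569.8, -2.9, 128.4]
eef_rot: [-0.647, 1.568, 2.853]
wrist_force: [1.1, -1.7, 7.2]
finger_gap: 52.5
```

```bash
python3 look.py s16.png 292 230 48 42
```

```text
19.175 [569.84  -2.89 128.36] [-3.1e-03  9.0e-04 -1.0e+00] 52.46397852358347 [ 1.1 -1.7  7.2] [-0.59 -0.05  0.01]
```

View pics/s16.png

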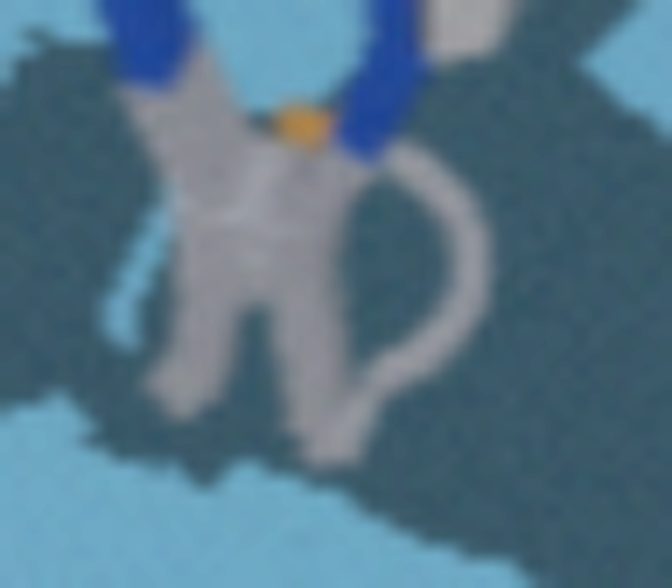

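Both tips are in the ears at crop (185,400) and (325,445). I spread on to the stop, easing up as I go.

>>> jog_arm:
  series: [0,0,0,0,0,0.001,0.1,0,0,0,0,0,0.0014,0,0,0,0,0,0,0.0018,-0.1,0,0,0,0,0,0.0022,-0.2,0,0,0,0,0,0.0026,-0.3,0,0,0,0,0,0.003,-0.38,0,0,0,0,0,0.003,-0.5,0,0,0,0,0,0.003,-0.6,0,0,0,0,0,0.003,-0.6]
  squeeze: 28

```text
clock: 20.35
eef_pos: [569.0, -2.5, 130.1]
eef_rot: [-0.657, 1.564, 2.844]
wrist_force: [-1.0, -0.1, -1.2]
finger_gap: 22.8
```

```bash
python3 look.py s17.png 292 230 48 42
```

```text
20.35 [568.98  -2.49 130.14] [-0.006   0.0019 -1.    ] 22.816891474896735 [-1.  -0.1 -1.2] [0.04 0.13 0.  ]
```

View pics/s17.png

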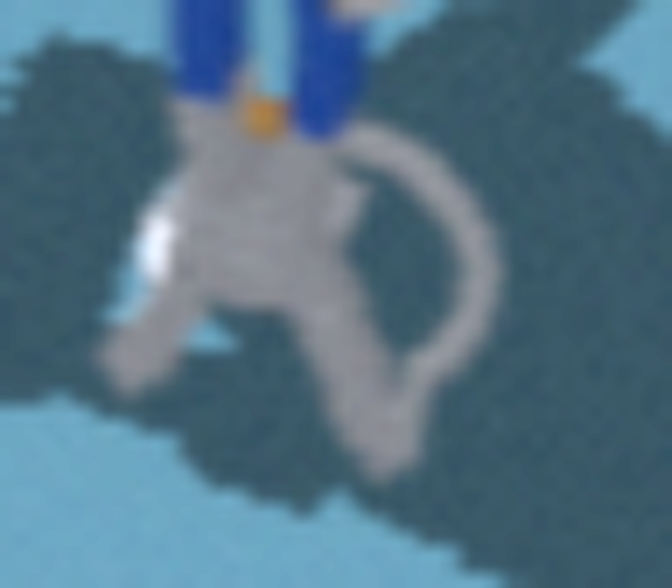

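>>> jog_arm:
  series: [0,0,0,0,0,-0.001,-0.6,0,0,0,0,0,-0.001,-0.6,0,0,0,0,0,-0.001,-0.6]
  squeeze: 28

```text
clock: 20.78
eef_pos: [569.1, -2.5, 129.4]
eef_rot: [-0.669, 1.565, 2.832]
wrist_force: [0.1, -1.0, 1.7]
finger_gap: 23.1
```

```bash
python3 look.py s18.png 292 230 48 42
```

```text
20.775 [569.13  -2.52 129.39] [-0.0055  0.0018 -1.    ] 23.116782291714927 [ 0.1 -1.   1.7] [-0.02  0.07 -0.  ]
```

>>> jog_arm:
  series: [0,0,0,0,0,-0.0008,-0.6,0,0,0,0,0,-0.0008,-0.6,0,0,0,0,0,-0.0008,-0.6]
  squeeze: 28

```text
clock: 21.2
eef_pos: [569.5, -2.6, 129.1]
eef_rot: [-0.724, 1.566, 2.777]
wrist_force: [0.4, -0.1, 5.7]
finger_gap: 22.9
```

```bash
python3 look.py s19.png 292 230 48 42
```

```text
21.2 [569.46  -2.57 129.07] [-0.0044  0.0017 -1.    ] 22.907578476012475 [ 0.4 -0.1  5.7] [-0.11  0.07 -0.01]
```

Firmly seated. TCP z of about 129.2 corresponds to the ring underside at 0. Now I lift.

>>> jog_arm:
  series: [0,0,0,0,0,0.003,-0.6,0,0,0,0,0,0.01,-0.6,0,0,0,0,0,0.025,-0.6,0,0,0,0,0,0.05,-0.6,0,0,0,0,0,0.08,-0.6,0,0,0,0,0,0.1,-0.6,0,0,0,0,0,0.1,-0.6]
  squeeze: 28

```text
clock: 22.12
eef_pos: [569.6, -2.5, 230.4]
eef_rot: [-0.909, 1.568, 2.592]
wrist_force: [0.4, -0.2, -2.5]
finger_gap: 22.7
```

```bash
python3 look.py s20.png 285 200 60 50; python3 - <<'E'
from h import *
c=load('scene'); cv2.imwrite('pics/s20f.png',c['color'])
E
```

```text
22.125 [569.58  -2.52 230.43] [-0.0025  0.0015 -1.    ] 22.717126320001967 [ 0.4 -0.2 -2.5] [-0.03  0.13  0.03]
```

View pics/s20.png

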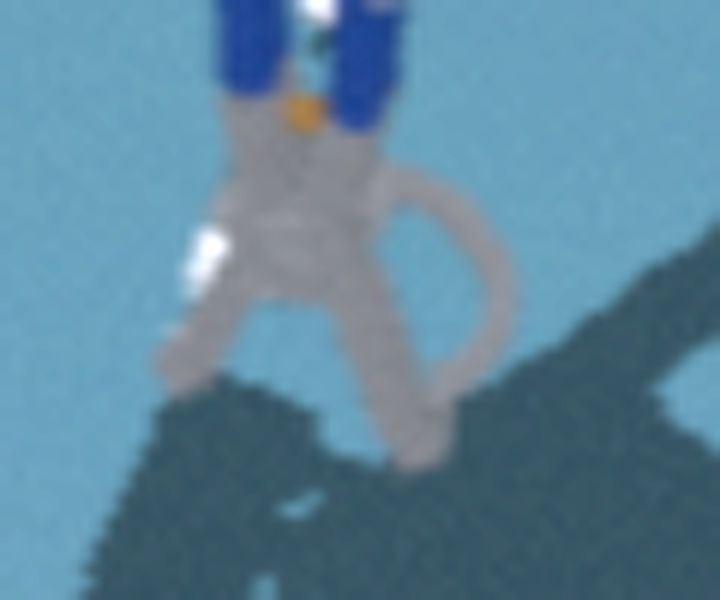

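```bash
cat > ringh.py <<'E'
from h import *
def go(c,R0,p0,verbose=1):
    X=cloud(c).reshape(-1,3); ex=-R0[:,2].copy(); ex[2]=0; ex/=np.linalg.norm(ex); ey=np.array([-ex[1],ex[0],0])
    d=X-p0; a=d@ex; b=d@ey; h=d[:,2]
    m=(a>-60)&(a<-4)&(abs(b)<32)&(h>-150)&(h<-105)
    Q=np.c_[a,b,h][m]; 
    for lo in range(-60,-4,8):
        q=Q[(Q[:,0]>=lo)&(Q[:,0]<lo+8)]
        if len(q): print(lo,len(q),'h',np.percentile(q[:,2],[10,50,90]).round(1),'b',q[:,1].min().round(1),q[:,1].max().round(1))
    e=(a>-6)&(a<8)&(abs(b)>14)&(abs(b)<30)&(h<-105)&(h>-150); print('ears',np.percentile(h[e],[5,50,95]).round(1), e.sum())
    return Q
if __name__=='__main__':
    R0,p0,s=cur(); Q=go(load('scene'),R0,p0)
    # image-only: rear arc outer edge ray with z hypotheses
E
python3 ringh.py
```

```text
-60 4 h [-128.5 -128.1 -127.6] b -7.9 3.4
-52 22 h [-129.4 -128.  -126.8] b -6.8 14.7
-44 11 h [-129.1 -127.1 -125.7] b 9.2 19.6
-36 10 h [-126.9 -125.9 -124.3] b 18.5 23.7
-28 16 h [-127.9 -126.1 -123.2] b -30.4 24.1
-20 14 h [-127.7 -125.3 -123.7] b -29.5 22.7
-12 7 h [-125.2 -123.7 -122.1] b 16.6 21.2
ears [-125.2 -118.1 -107.9] 59
```

```bash
python3 - <<'E'
from h import *
R0,p0,s=cur()
ex=-R0[:,2].copy(); ex[2]=0; ex/=np.linalg.norm(ex); ey=np.array([-ex[1],ex[0],0])
for it in range(4):
    c=manip.camera('scene'); X=cloud(c).reshape(-1,3); d=X-p0; a=d@ex; b=d@ey; h=d[:,2]
    m=(a>-58)&(a<-8)&(abs(b)<30)&(h>-140)&(h<-115)&(np.hypot(a+26,b)>16)
    # only rows where c.ring side visible b>5 or rear
    m&=(b>5)|(a<-44)
    A=np.c_[a[m],b[m],np.ones(m.sum())]; w=np.ones(m.sum())
    for _ in range(10):
        k=np.linalg.lstsq(A*w[:,None],h[m]*w,rcond=None)[0]; r=h[m]-A@k; w=1/np.maximum(1,abs(r)/1.0)**.5
    print(m.sum(),'slope deg a,b',np.degrees(k[:2]).round(2),'h at pins',k[2].round(2),'at ctr',(k[2]-29*k[0]).round(2),'rms',r.std().round(2))
    g=(h<-200)&(a>-120)&(a<60)&(abs(b)<120)&(abs(X[:,2])<6); A=np.c_[a[g],b[g],np.ones(g.sum())]; k=np.linalg.lstsq(A,X[g,2],rcond=None)[0]; print('  bench slope',np.degrees(k[:2]).round(2),k[2].round(2))
E
```

```text
77 slope deg a,b [0.65 2.74] h at pins -127.85 at ctr -128.18 rms 1.77
  bench slope [-0.02 -0.01] 1.04
76 slope deg a,b [ 4.62 -1.51] h at pins -124.92 at ctr -127.26 rms 1.94
  bench slope [-0.01  0.01] 1.04
78 slope deg a,b [ 3.63 -1.22] h at pins -126.09 at ctr -127.92 rms 1.71
  bench slope [0.   0.01] 1.1
78 slope deg a,b [ 2.13 -1.8 ] h at pins -126.88 at ctr -127.96 rms 1.91
  bench slope [-0.    0.01] 1.06
```

```bash
python3 - <<'E'
from h import *
R0,p0,s=cur()
ex=-R0[:,2].copy(); ex[2]=0; ex/=np.linalg.norm(ex); ey=np.array([-ex[1],ex[0],0])
Z=[];C=[]
for it in range(12):
    c=manip.camera('scene'); Z.append(c['range_z']); C.append(c['color'].astype(float))
c['range_z']=np.median(Z,0); c['color']=np.mean(C,0).astype(np.uint8)
np.savez('avg.npz',**{k:np.asarray(c[k]) for k in c}, p0=p0,R0=R0)
print('noise',np.std(Z,0)[250:300,300:350].mean())
X=cloud(c).reshape(-1,3); d=X-p0; a=d@ex; b=d@ey; h=d[:,2]
m=(a>-60)&(a<-8)&(abs(b)<30)&(h>-140)&(h<-115)&((b>5)|(a<-44))
Q=np.c_[a,b,h][m]; Q=Q[np.argsort(Q[:,0])]
idx=np.nonzero(m)[0][np.argsort(a[m])]
for q,i in zip(Q,idx): print(q.round(1),i%640,i//640,end=' | ')
E
```

```text
noise 14.450558
[ -53.8   -8.1 -127.4] 317 213 | [ -53.5    3.  -128.6] 322 215 | [ -53.5   -1.4 -127.2] 320 214 | [ -52.6   -3.3 -126.9] 319 214 | [ -52.1    1.3 -127.5] 321 215 | [ -51.8   -5.2 -126.9] 318 214 | [ -51.7    8.  -127.2] 324 216 | [ -51.4   -0.6 -127.6] 320 215 | [ -50.8   -7.  -126.4] 317 214 | [ -50.7    6.2 -126.9] 323 216 | [ -50.4   -2.5 -127.2] 319 215 | [ -50.1    4.2 -126.9] 322 216 | [ -49.9   -4.5 -127.5] 318 215 | [ -49.6   -2.1 -129.5] 319 216 | [ -49.5    2.2 -127.2] 321 216 | [ -49.2    8.9 -127. ] 324 217 | [ -48.9    0.3 -127.4] 320 216 | [ -48.8    0.3 -130.8] 320 217 | [ -48.2    2.7 -128.8] 321 217 | [ -48.1    7.1 -126.5] 323 217 | [ -47.6    5.2 -130.3] 322 218 | [ -47.3    5.2 -126.3] 322 217 | [ -47.    11.8 -126.2] 325 218 | [ -46.9    9.7 -127.1] 324 218 | [ -46.3    7.8 -127.2] 323 218 | [ -45.9   14.5 -126.9] 326 219 | [ -45.3    8.2 -129.3] 323 219 | [ -45.    17.  -127.9] 327 220 | [ -44.9   10.5 -127.6] 324 219 | [ -44.8   12.7 -126.4] 325 219 | [ -44.4   10.7 -130.4] 324 220 | [ -43.6   15.3 -126.9] 326 220 | [ -42.6   13.5 -126.5] 325 2
[... 723 characters left out ...]
6 227 | [ -25.8   23.9 -126.9] 327 228 | [ -24.7   24.3 -128.8] 327 229 | [ -23.9   22.4 -125.2] 326 228 | [ -23.7   20.3 -125.9] 325 228 | [ -21.9   23.1 -125.6] 326 229 | [ -21.4   21.1 -125.9] 325 229 | [ -20.4   19.3 -125.5] 324 229 | [ -20.2   23.7 -126.4] 326 230 | [ -18.8   19.9 -126.5] 324 230 | [ -18.5   22.2 -124.9] 325 230 | [ -17.6   22.6 -127. ] 325 231 | [ -17.2   18.4 -125.1] 323 230 | [ -16.2   16.6 -124.6] 322 230 | [ -15.8   21.  -125.3] 324 231 | [ -15.3   19.1 -125.7] 323 231 | [ -15.2   21.3 -128. ] 324 232 | [ -14.6   17.2 -125.7] 322 231 | [ -12.8   20.  -125.3] 323 232 | [ -11.9   18.2 -125. ] 322 232 | [ -11.5   20.5 -126.9] 323 233 | [  -9.5   19.1 -124.7] 322 233 |
```

Averaged depth shows the ring held, with its ear height as expected (about −125.3 below the TCP), but the rear droops about 3.5°. I tilt the tool to level it and go above the stub.

>>> jog_arm:
  series: [0,0,0,0.002,-0.02,0,-0.6,-0.005,0.014,0,0.006,-0.055,0,-0.6,-0.01,0.028,0,0.012,-0.1,0,-0.6,-0.016,0.042,0,0.018,-0.145,0,-0.6,-0.0215,0.057,0,0.023,-0.19,0,-0.6,-0.0215,0.057,0,0.027,-0.23,0,-0.6,-0.0215,0.057,0,0.0287,-0.25,0,-0.6,-0.0215,0.057,0,0.0287,-0.2564,0,-0.6,-0.0215,0.057,0,0.0287,-0.2564,0,-0.6,-0.0215,0.057,0,0.0287,-0.2564,0,-0.6]
  squeeze: 28

```text
clock: 24.22
eef_pos: [597.9, -257.8, 228.7]
eef_rot: [-0.054, 1.505, -2.835]
wrist_force: [-0.3, -0.2, -2.0]
finger_gap: 22.9
```

```bash
cat > avg.py <<'E'
from h import *
import sys
def avg(cam='scene',n=8):
    Z=[];C=[]
    for it in range(n):
        c=manip.camera(cam); Z.append(c['range_z']); C.append(c['color'].astype(float))
    c['range_z']=np.median(Z,0); c['color']=np.mean(C,0).astype(np.uint8)
    np.savez(f'last_{cam}.npz',**{k:np.asarray(c[k]) for k in c}); return c
def prof(c):
    R0,p0,s=cur()
    ex=-R0[:,2].copy(); ex[2]=0; ex/=np.linalg.norm(ex); ey=np.array([-ex[1],ex[0],0])
    tip=p0+R0[:,0]*125.5
    X=cloud(c).reshape(-1,3); d=X-tip; a=d@ex; b=d@ey; h=d[:,2]
    m=(a>-58)&(a<-8)&(abs(b)<30)&(h>-14)&(h<10)&((b>5)|(a<-40))
    A=np.c_[a[m],np.ones(m.sum())]; w=np.ones(m.sum())
    for _ in range(30):
        k=np.linalg.lstsq(A*w[:,None],h[m]*w,rcond=None)[0]; r=h[m]-A@k; w=np.where(r<-1.0,.05,1)
    g=(abs(X[:,2])<6)&(a>-150)&(a<150)&(abs(b)<150)
    print('clock',s['clock'],'p0',p0.round(2),'toolx',R0[:,0].round(4),'F',s['wrist_force'].round(1),'gap',s['finger_gap'].round(1))
    print('tip',tip.round(2),'ex',ex.round(3),'ring slope deg',np.degrees(k[0]).round(2),'top at ears rel tip',k[1].round(2),'bench',np.median(X[g,2]).round(2),m.sum())
    return X,tip,ex,ey
if __name__=='__main__':
    c=avg(); prof(c); x0,y0,w,h=map(int,sys.argv[2:6]); k=min(14,800//w,600//h)
    im=cv2.resize(c['color'][y0:y0+h,x0:x0+w],None,fx=k,fy=k,interpolation=cv2.INTER_CUBIC)
    cv2.imwrite('pics/'+sys.argv[1],cv2.convertScaleAbs(im,alpha=1.6))
E
python3 avg.py s21.png 180 110 80 80; python3 - <<'E'
from h import *
t=grab('top'); crop(t,400,180,520,300,5,'t21.png')
E
```

```text
Traceback (most recent call last):
  File "avg.py", line 23, in <module>
    c=avg(); prof(c); x0,y0,w,h=map(int,sys.argv[2:6]); k=min(14,800//w,600//h)
             ~~~~^^^
  File "avg.py", line 19, in prof
    print('clock',s['clock'],'p0',p0.round(2),'toolx',R0[:,0].round(4),'F',s['wrist_force'].round(1),'gap',s['finger_gap'].round(1))
                                                                                                           ^^^^^^^^^^^^^^^^^^^^^
AttributeError: 'float' object has no attribute 'round'
```

View pics/t21.png

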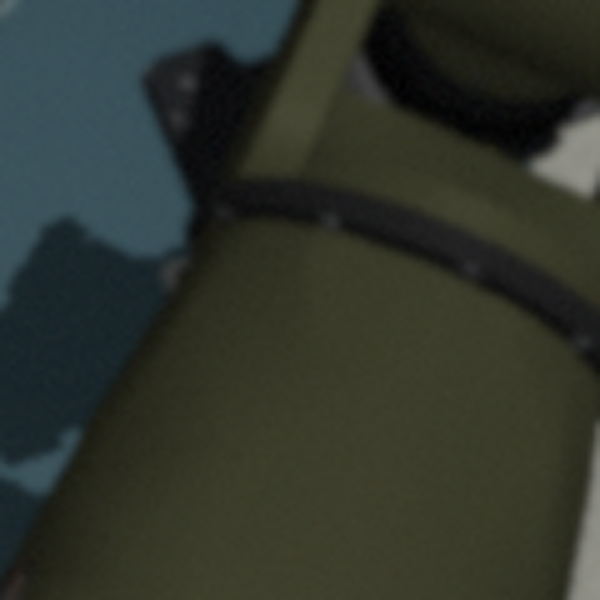

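```bash
sed -i "s/s\['finger_gap'\].round(1)/round(s['finger_gap'],1)/" avg.py; sed -i "s/c=avg(); prof/c=avg(n=int(sys.argv[6]) if len(sys.argv)>6 else 8); prof/" avg.py
python3 avg.py s21.png 170 110 90 90 4
```

```text
clock 24.875 p0 [ 597.72 -258.94  228.44] toolx [-0.0628 -0.0197 -0.9978] F [-0.4 -0.1 -1.7] gap 23.1
tip [ 589.84 -261.41  103.21] ex [0.936 0.351 0.   ] ring slope deg -0.57 top at ears rel tip 0.39 bench 1.18 82
```

View pics/s21.png

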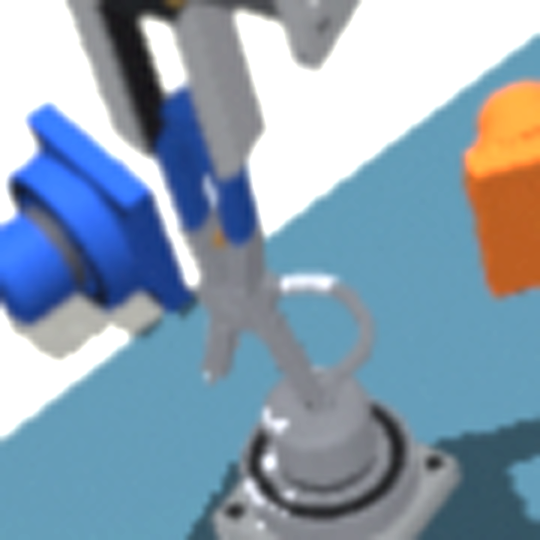

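```bash
cat > fit.py <<'E'
from avg import *
from scipy.optimize import least_squares
def fits(c):
    X,tip,ex,ey=prof(c); d=X-tip; a=d@ex; b=d@ey; h=d[:,2]
    m=(a>-60)&(a<-30)&(abs(b)<30)&(h>-6)&(h<5)
    Q=np.c_[a,b,h][m]; 
    z=np.median(Q[:,2]); Q=Q[abs(Q[:,2]-z)<1.3]
    f=least_squares(lambda q:np.maximum(abs(np.hypot(Q[:,0]-q[0],Q[:,1]-q[1])-21.3)-2.5,0)+.2*(np.hypot(Q[:,0]-q[0],Q[:,1]-q[1])-21.3),[-29,0],loss='soft_l1')
    print('ring origin rel tip (a,b)',f.x.round(2),len(Q),'z',z.round(2), 'rad',np.percentile(np.hypot(Q[:,0]-f.x[0],Q[:,1]-f.x[1]),[2,50,98]).round(1))
    o=tip+ex*f.x[0]+ey*f.x[1]; print(' opening centre scene frame',(o+4*ex)[:2].round(2))
    return X,tip,ex,ey,(o+4*ex)[:2]
if __name__=='__main__':
    c=load('scene'); X,tip,ex,ey,oc=fits(c)
    for lo,hi,R in ((64,68,None),(31.5,36,34)):
        m=(X[:,2]>lo+1)&(X[:,2]<hi+1)&(np.hypot(X[:,0]-567.5,X[:,1]+270.5)<45); P=X[m]
        (cx,cy),r=cv2.minEnclosingCircle(P[:,:2].astype(np.float32)); print('stub',lo,len(P),P.mean(0).round(2),np.round((cx,cy,r),2))
E
python3 fit.py
```

```text
clock 24.875 p0 [ 597.72 -258.94  228.44] toolx [-0.0628 -0.0197 -0.9978] F [-0.4 -0.1 -1.7] gap 23.1
tip [ 589.84 -261.41  103.21] ex [0.936 0.351 0.   ] ring slope deg -0.57 top at ears rel tip 0.39 bench 1.18 82
ring origin rel tip (a,b) [-30.7   -1.69] 42 z 0.43 rad [17.7 20.6 24.7]
 opening centre scene frame [ 565.44 -272.37]
stub 64 79 [ 571.45 -268.8    66.04] [ 568.42 -270.68   17.8 ]
stub 31.5 260 [ 574.42 -263.49   34.23] [ 569.04 -271.22   34.21]
```

>>> jog_arm:
  series: [0,0,0,0.0022,0.0009,-0.008,-0.6,0,0,0,0.0022,0.0009,-0.02,-0.6,0,0,0,0.0022,0.0009,-0.03,-0.6,0,0,0,0.0022,0.0009,-0.03,-0.6,0,0,0,0.0022,0.0009,-0.03,-0.6]
  squeeze: 28

```text
clock: 25.5
eef_pos: [600.0, -258.1, 198.7]
eef_rot: [-0.051, 1.505, -2.834]
wrist_force: [-0.1, 0.6, -1.7]
finger_gap: 23.0
```

```bash
python3 avg.py s22.png 195 150 50 50 12; python3 fit.py
```

```text
clock 26.1 p0 [ 599.96 -257.99  198.48] toolx [-0.0627 -0.0197 -0.9978] F [ 0.6 -0.1 -3.5] gap 23.3
tip [ 592.1  -260.46   73.26] ex [0.936 0.351 0.   ] ring slope deg -0.89 top at ears rel tip 0.23 bench 1.17 127
clock 26.1 p0 [ 599.96 -257.99  198.48] toolx [-0.0627 -0.0197 -0.9978] F [ 0.6 -0.1 -3.5] gap 23.3
tip [ 592.1  -260.46   73.26] ex [0.936 0.351 0.   ] ring slope deg -0.89 top at ears rel tip 0.23 bench 1.17 127
ring origin rel tip (a,b) [-31.21  -2.12] 47 z 0.79 rad [16.5 20.3 24.5]
 opening centre scene frame [ 567.36 -272.01]
stub 64 87 [ 564.19 -270.1    65.83] [ 573.61 -264.42   26.15]
stub 31.5 273 [ 574.67 -263.05   33.9 ] [ 568.11 -271.91   34.04]
```

View pics/s22.png

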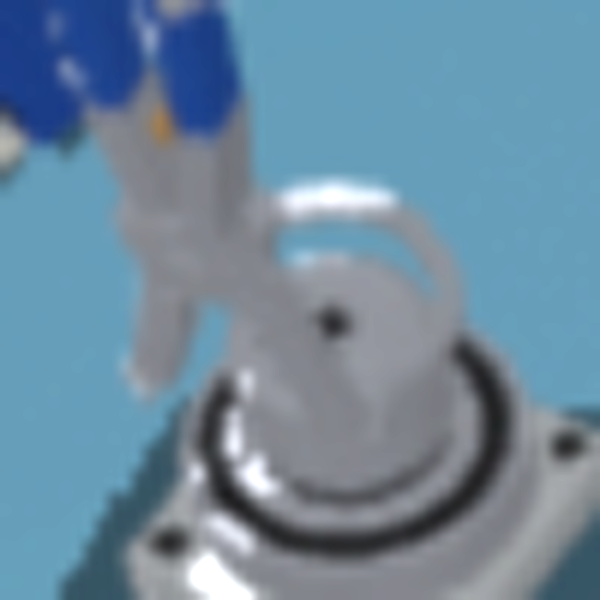

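```bash
cat > ov.py <<'E'
from fit import *
import sys
c=load('scene'); X,tip,ex,ey,oc=fits(c)
# dark centre dot
y0,y1,x0,x1=172,182,217,229
g=c['color'][y0:y1,x0:x1].mean(2); w=np.clip(np.median(g)-15-g,0,None); v,u=np.mgrid[y0:y1,x0:x1]; dot=np.array([(u*w).sum()/w.sum(),(v*w).sum()/w.sum()])
ax=onplane(c,dot,66.1)[0]; print('dot',dot.round(2),'axis scene frame',ax.round(2),'need shift',(ax[:2]-oc).round(2))
k=14; X0,Y0=195,150
im=cv2.convertScaleAbs(cv2.resize(c['color'][Y0:Y0+42,X0:X0+50],None,fx=k,fy=k,interpolation=cv2.INTER_CUBIC),alpha=1.5)
def circ(ctr,r,z,col):
    for t in np.linspace(0,2*np.pi,72,endpoint=False):
        q=proj(c,[ctr[0]+r*np.cos(t),ctr[1]+r*np.sin(t),z])[0]; p=((q-[X0,Y0]+.5)*k).astype(int); cv2.circle(im,tuple(p.tolist()),2,col,-1)
zt=tip[2]+.5
circ(oc-4*ex[:2],18.8,zt,(0,0,255)); circ(oc-4*ex[:2],23.8,zt,(0,0,255))
circ(ax,17,66.1,(0,255,255))
cv2.imwrite('pics/'+sys.argv[1],im)
E
python3 ov.py ov22.png
```

```text
clock 26.1 p0 [ 599.96 -257.99  198.48] toolx [-0.0627 -0.0197 -0.9978] F [ 0.6 -0.1 -3.5] gap 23.3
tip [ 592.1  -260.46   73.26] ex [0.936 0.351 0.   ] ring slope deg -0.89 top at ears rel tip 0.23 bench 1.17 127
ring origin rel tip (a,b) [-31.21  -2.12] 47 z 0.79 rad [16.5 20.3 24.5]
 opening centre scene frame [ 567.36 -272.01]
dot [222.24 176.48] axis scene frame [ 567.53 -272.04   66.1 ] need shift [ 0.17 -0.02]
```

View pics/ov22.png

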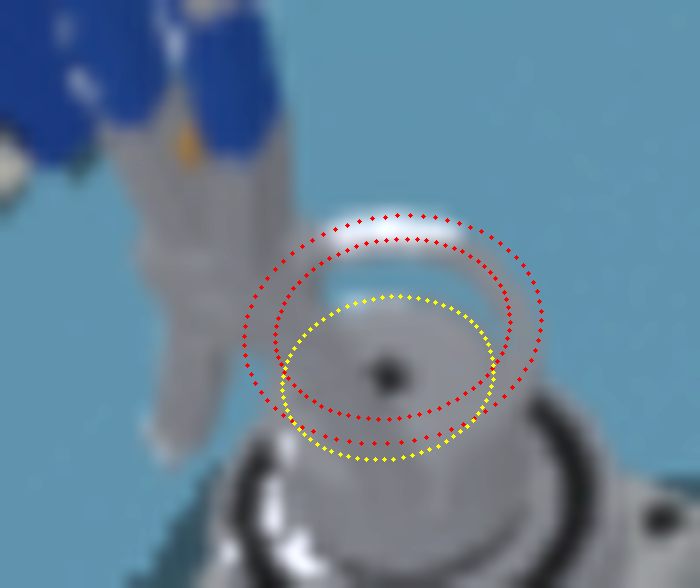

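Scene overlay: the ring arc (red) lies on the ring and the stub end circle (yellow) lies on the stub end. Their centres agree within about 0.2–0.5 mm. I lower in small steps.

>>> jog_arm:
  series: [0,0,0,0.0002,0,-0.003,-0.6,0,0,0,0.0002,0,-0.006,-0.6,0,0,0,0.0002,0,-0.009,-0.6,0,0,0,0.0002,0,-0.009,-0.6]
  squeeze: 28

```text
clock: 26.6
eef_pos: [600.0, -258.0, 189.1]
eef_rot: [-0.061, 1.505, -2.844]
wrist_force: [0.8, 0.2, -1.3]
finger_gap: 22.8
```

```bash
python3 look.py s23.png 195 150 50 50
```

```text
26.6 [ 600.04 -257.96  189.07] [-0.0632 -0.0194 -0.9978] 22.848893279199466 [ 0.8  0.2 -1.3] [-0.    0.05  0.05]
```

View pics/s23.png

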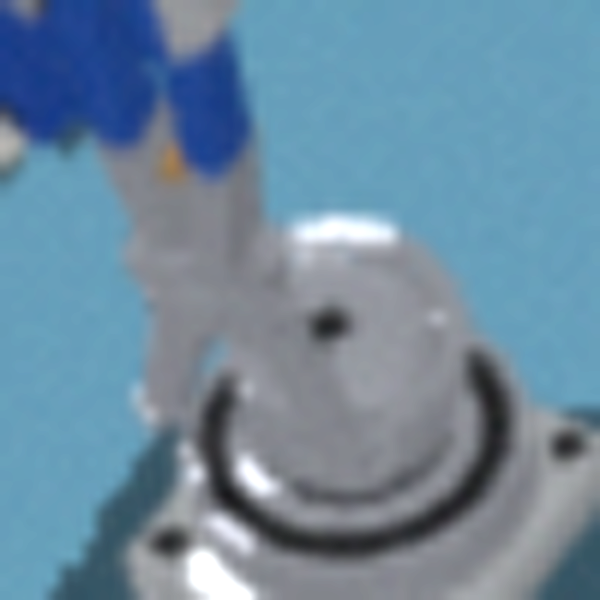

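>>> jog_arm:
  series: [0,0,0,0,0,-0.003,-0.6,0,0,0,0,0,-0.006,-0.6,0,0,0,0,0,-0.009,-0.6,0,0,0,0,0,-0.009,-0.6]
  squeeze: 28

```text
clock: 27.15
eef_pos: [600.0, -258.0, 180.1]
eef_rot: [-0.06, 1.505, -2.843]
wrist_force: [-0.1, -0.3, -0.6]
finger_gap: 23.0
```

```bash
python3 look.py s24.png 195 150 50 50
```

```text
27.15 [ 600.05 -257.96  180.1 ] [-0.0632 -0.0195 -0.9978] 22.977573850760507 [-0.1 -0.3 -0.6] [0.01 0.07 0.03]
```

View pics/s24.png

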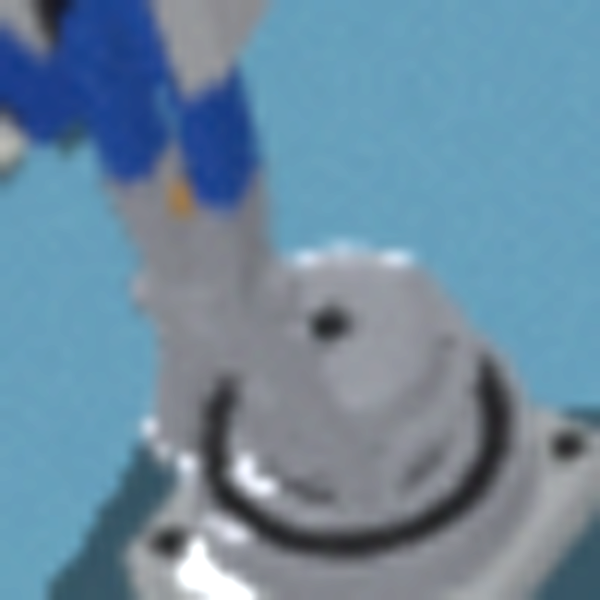

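>>> jog_arm:
  series: [0,0,0,0,0,-0.003,-0.6,0,0,0,0,0,-0.006,-0.6,0,0,0,0,0,-0.009,-0.6,0,0,0,0,0,-0.009,-0.6]
  squeeze: 28

```text
clock: 27.7
eef_pos: [600.1, -257.9, 171.1]
eef_rot: [-0.06, 1.505, -2.843]
wrist_force: [1.1, 0.6, -1.5]
finger_gap: 22.8
```

```bash
python3 look.py s25.png 195 150 50 50; python3 look.py s25b.png 195 150 50 50
```

```text
27.7 [ 600.05 -257.95  171.09] [-0.0632 -0.0195 -0.9978] 22.834060938041887 [ 1.1  0.6 -1.5] [-0.02  0.09 -0.01]
27.75 [ 600.11 -257.99  171.32] [-0.063  -0.0196 -0.9978] 23.17002057135178 [-0.2  0.1 -1.7] [-0.04  0.06  0.01]
```

View pics/s25.png

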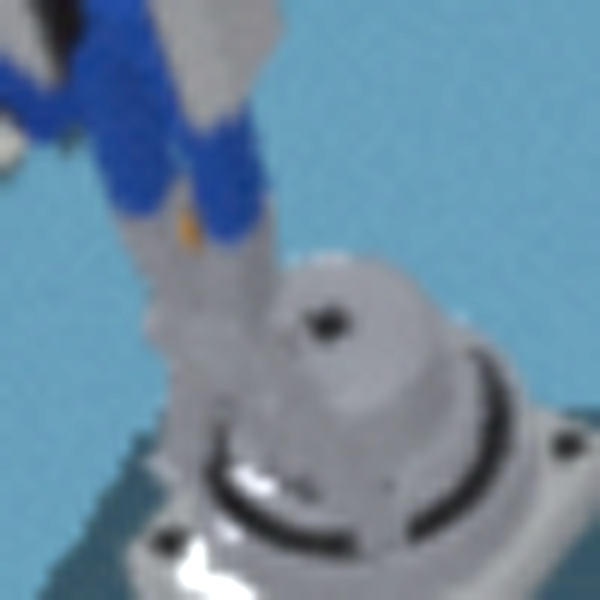

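>>> jog_arm:
  series: [0,0,0,0,0,-0.003,-0.6,0,0,0,0,0,-0.006,-0.6,0,0,0,0,0,-0.007,-0.6,0,0,0,0,0,-0.007,-0.6]
  squeeze: 28

```text
clock: 28.3
eef_pos: [600.1, -258.0, 164.3]
eef_rot: [-0.057, 1.505, -2.84]
wrist_force: [-0.6, 0.1, -1.5]
finger_gap: 23.0
```

```bash
for i in 1 2 3; do python3 look.py s26.png 195 150 50 50;done
```

```text
28.3 [ 600.11 -258.    164.34] [-0.0629 -0.0196 -0.9978] 22.990851370868697 [-0.6  0.1 -1.5] [-0.06  0.06  0.  ]
28.35 [ 600.17 -258.    164.47] [-0.0627 -0.0197 -0.9978] 23.01239215863733 [ 0.9 -0.9 -2.6] [ 0.03  0.06 -0.02]
28.4 [ 600.17 -258.    164.51] [-0.0627 -0.0197 -0.9978] 23.161733301989965 [ 0.3  0.8 -1.9] [-0.01  0.07  0.01]
```

View pics/s26.png

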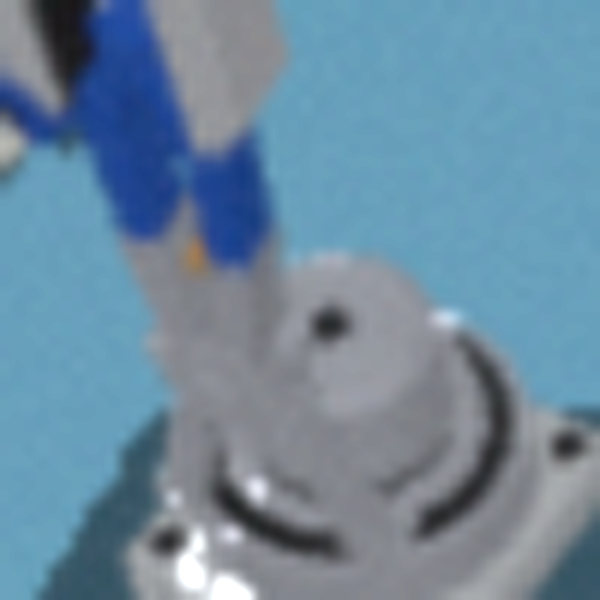

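>>> jog_arm:
  series: [0,0,0,0,0,-0.001,-0.6,0,0,0,0,0,-0.0015,-0.6,0,0,0,0,0,-0.0015,-0.6]
  squeeze: 28

```text
clock: 28.82
eef_pos: [600.1, -258.0, 162.9]
eef_rot: [-0.056, 1.505, -2.839]
wrist_force: [0.4, 0.4, -1.9]
finger_gap: 23.4
```

```bash
for i in 1 2 3; do python3 look.py s27.png 195 150 50 50;done
```

```text
28.825 [ 600.12 -257.99  162.86] [-0.0629 -0.0196 -0.9978] 23.409930271168893 [ 0.4  0.4 -1.9] [ 0.    0.14 -0.02]
28.875 [ 600.15 -258.    162.91] [-0.0628 -0.0197 -0.9978] 22.874371939602895 [ 0.8 -0.7 -1.9] [-0.03  0.09  0.05]
28.925 [ 600.17 -257.97  162.98] [-0.0627 -0.0197 -0.9978] 23.29202803302708 [ 0.2  0.7 -1.8] [-0.02  0.08 -0.01]
```

>>> jog_arm:
  series: [0,0,0,0,0,-0.001,-0.6,0,0,0,0,0,-0.001,-0.6,0,0,0,0,0,-0.001,-0.6]
  squeeze: 28

```text
clock: 29.35
eef_pos: [600.2, -258.0, 162.1]
eef_rot: [-0.05, 1.505, -2.833]
wrist_force: [0.7, 0.7, -0.0]
finger_gap: 22.9
```

```bash
for i in 1 2 3; do python3 look.py s28.png 195 150 50 50;done
```

```text
29.35 [ 600.23 -258.04  162.13] [-0.0624 -0.0199 -0.9979] 22.882245386491817 [ 0.7  0.7 -0. ] [-0.08  0.08 -0.01]
29.4 [ 600.22 -258.05  162.15] [-0.0624 -0.0199 -0.9979] 23.007766096219438 [-0.1 -0.3  0.2] [-0.04  0.05  0.04]
29.45 [ 600.22 -258.02  162.12] [-0.0624 -0.0199 -0.9979] 23.057541913799135 [ 0.6 -0.4  0. ] [0.01 0.03 0.05]
```

Light contact (about 2 N) at TCP z 162.1 matches the expected bearing face. I back off 1.4 mm.

>>> jog_arm:
  series: [0,0,0,0,0,0.0007,-0.6,0,0,0,0,0,0.0014,-0.6,0,0,0,0,0,0.0014,-0.6,0,0,0,0,0,0.0014,-0.6]
  squeeze: 28

```text
clock: 30.0
eef_pos: [600.1, -257.9, 163.2]
eef_rot: [-0.058, 1.505, -2.84]
wrist_force: [-0.2, -0.4, -1.1]
finger_gap: 23.2
```

```bash
python3 avg.py s29.png 195 150 50 50 16; python3 - <<'E'
from h import *
c=load('scene'); R0,p0,s=cur(); print(p0,s['wrist_force'],s['moment'])
ex=-R0[:,2].copy(); ex[2]=0; ex/=np.linalg.norm(ex); ey=np.array([-ex[1],ex[0],0])
X=cloud(c).reshape(-1,3); d=X[:,:2]-np.array([567.4,-272.0]); a=d@ex[:2]; b=d@ey[:2]; r=np.hypot(a,b); ang=np.degrees(np.arctan2(b,a))
for lo in range(-180,180,20):
    m=(r>20.5)&(r<33)&(ang>=lo)&(ang<lo+20)&(X[:,2]>28)&(X[:,2]<48)
    if m.sum()>2:
        z=X[m,2]-1.17; hi=z[z>36]
        print(lo,m.sum(),'ring-top z',np.median(hi).round(2) if len(hi) else None,len(hi),'r',(r[m][z>36].min().round(1),r[m][z>36].max().round(1)) if len(hi) else '', 'bearing',np.median(z[z<35]).round(2) if (z<35).sum() else None)
t=manip.camera('top'); crop(t,400,180,520,300,5,'t29.png')
E
```

```text
clock 30.8 p0 [ 600.17 -257.98  163.39] toolx [-0.0627 -0.0197 -0.9978] F [ 1.1  0.  -1.8] gap 23.0
tip [ 592.3  -260.46   38.16] ex [0.936 0.351 0.   ] ring slope deg 16.37 top at ears rel tip 14.99 bench 1.18 151
[ 600.16535533 -257.98228341  163.38574251] [ 1.08085178  0.01093164 -1.79314825] [-0.03472157  0.06806624  0.00480234]
-60 8 ring-top z None 0 r  bearing 32.6
-40 21 ring-top z 41.52 2 r (np.float64(28.6), np.float64(32.6)) bearing 32.66
-20 19 ring-top z 46.7 1 r (np.float64(20.6), np.float64(20.6)) bearing 32.51
0 14 ring-top z None 0 r  bearing 32.52
20 3 ring-top z 43.72 1 r (np.float64(32.4), np.float64(32.4)) bearing 32.19
40 18 ring-top z 37.18 9 r (np.float64(21.2), np.float64(32.3)) bearing 32.51
60 21 ring-top z 37.33 7 r (np.float64(22.3), np.float64(26.2)) bearing 32.22
80 21 ring-top z 37.03 7 r (np.float64(21.6), np.float64(26.1)) bearing 32.81
100 19 ring-top z 37.64 7 r (np.float64(22.8), np.float64(25.9)) bearing 32.76
120 14 ring-top z 37.7 6 r (np.float64(21.0), np.float64(25.4)) bearing 32.22
140 14 ring-top z 37.46 5 r (np.float64(21.1), np.float64(24.6)) bearing 32.52
160 5 ring-top z None 0 r  bearing 32.54
```

View pics/s29.png

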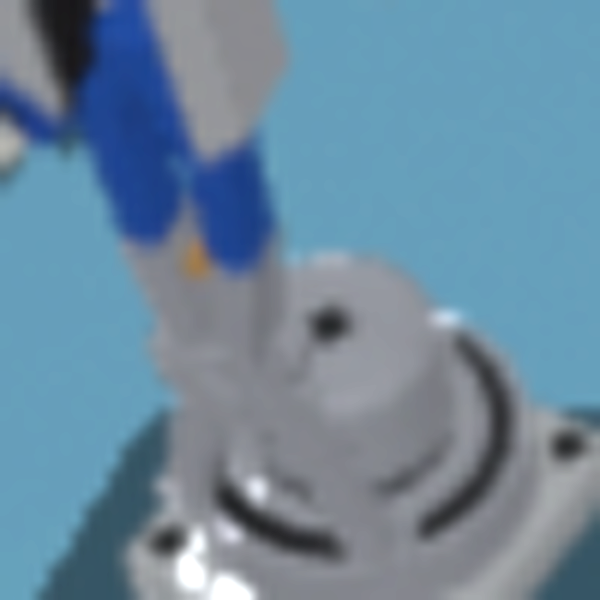

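```bash
cat > rf.py <<'E'
from h import *
from scipy.optimize import least_squares
c=load('scene'); R0,p0,s=cur()
ex=-R0[:,2].copy(); ex[2]=0; ex/=np.linalg.norm(ex); ey=np.array([-ex[1],ex[0],0])
X=cloud(c).reshape(-1,3)
# axis: dot on end face, bearing outer rim
y0,y1,x0,x1=172,182,217,229
g=c['color'][y0:y1,x0:x1].mean(2); w=np.clip(np.median(g)-15-g,0,None); v,u=np.mgrid[y0:y1,x0:x1]; dot=np.array([(u*w).sum()/w.sum(),(v*w).sum()/w.sum()])
ax=onplane(c,dot,66.1)[0][:2]
m=(abs(X[:,2]-33.7)<1.2)&(np.hypot(X[:,0]-568,X[:,1]+272)<38); P=X[m][:,:2]
h=cv2.convexHull(P.astype(np.float32))[:,0]; 
f=least_squares(lambda q:np.hypot(h[:,0]-q[0],h[:,1]-q[1])-33.6,[568,-272],loss='soft_l1',f_scale=.5); print('dot axis',ax.round(2),'rim axis',f.x.round(2),len(h),abs(f.fun).mean().round(2))
m=(np.hypot(X[:,0]-568,X[:,1]+272)<33)&(np.hypot(X[:,0]-568,X[:,1]+272)>20.8)&(X[:,2]>37.2)&(X[:,2]<40)
for A in (ax,f.x):
    d=X[m][:,:2]-A; a=d@ex[:2]; b=d@ey[:2]; k=b>2
    a=a[k];b=b[k]
    def res(q):
        x=a-q[0]+4; y=b-q[1]   # ring frame if opening centre offset q from axis
        r1=np.hypot(x,y)-21.3; r2=np.hypot(x-3.03,y-3.81)-21.3
        return np.where(x>-8,r2,r1)
    F=least_squares(res,[0,0],loss='soft_l1',f_scale=1.); print('opening offset from axis (ex,ey)',F.x.round(2),len(a),'res',np.percentile(res(F.x),[5,50,95]).round(1),'res at 0',np.mean(res([0,0])).round(2))
E
python3 rf.py
```

```text
dot axis [ 568.52 -273.13] rim axis [ 567.94 -272.36] 19 1.04
opening offset from axis (ex,ey) [1.4  1.56] 41 res [-3.3  0.3  4.1] res at 0 1.51
opening offset from axis (ex,ey) [1.68 0.63] 41 res [-3.3  0.3  4.1] res at 0 0.74
```

>>> jog_arm:
  series: [0,0,0,0,0,0.0006,-0.6,0,0,0,0.0009,0.0004,0.0006,-0.6,0,0,0,0.0009,0.0004,0.0006,-0.6,0,0,0,0.0009,0.0004,0.0006,-0.6]
  squeeze: 28

```text
clock: 31.35
eef_pos: [601.0, -257.6, 163.9]
eef_rot: [-0.055, 1.505, -2.838]
wrist_force: [0.2, -0.1, -1.3]
finger_gap: 22.9
```

```bash
cat > fr.py <<'E'
from h import *
F=[];M=[];Pp=[]
for i in range(6):
    s=manip.read_state(); F.append(s['wrist_force']);M.append(s['moment']);Pp.append(s['eef_pos']); manip.camera('scene')
F=np.mean(F,0);M=np.mean(M,0)
print(s['clock'],np.mean(Pp,0).round(2),'F',F.round(2),'M',M.round(3),'F.ex',(F[0]*.936+F[1]*.351).round(2),'F.ey',(-F[0]*.351+F[1]*.936).round(2),round(s['finger_gap'],1))
E
python3 fr.py
```

```text
31.6 [ 601.04 -257.6   163.94] F [ 0.04  0.15 -1.76] M [0.005 0.084 0.002] F.ex 0.09 F.ey 0.13 23.0
```

>>> jog_arm:
  series: [0,0,0,-0.0009,-0.0004,0,-0.6,0,0,0,-0.0019,-0.0007,0,-0.6,0,0,0,-0.0019,-0.0007,0,-0.6,0,0,0,-0.0019,-0.0007,0,-0.6]
  squeeze: 28

```text
clock: 32.15
eef_pos: [599.1, -258.3, 164.0]
eef_rot: [-0.054, 1.505, -2.837]
wrist_force: [-0.3, 0.3, -1.6]
finger_gap: 23.1
```

```bash
python3 fr.py
```

```text
32.4 [ 599.15 -258.3   163.95] F [-0.07  0.08 -2.04] M [-0.017  0.083 -0.014] F.ex -0.04 F.ey 0.1 23.3
```

>>> jog_arm:
  series: [0,0,0,0.0009,0.0004,0,-0.6,0,0,0,0.0005,0.0013,0,-0.6,0,0,0,0.0005,0.0013,0,-0.6,0,0,0,0.0005,0.0013,0,-0.6]
  squeeze: 28

```text
clock: 32.95
eef_pos: [599.6, -257.0, 164.0]
eef_rot: [-0.054, 1.505, -2.837]
wrist_force: [-0.4, -0.1, -1.2]
finger_gap: 23.5
```

```bash
python3 fr.py
```

```text
33.2 [ 599.64 -257.01  163.95] F [-0.16  0.1  -1.68] M [-0.005  0.07  -0.002] F.ex -0.12 F.ey 0.15 23.1
```

>>> jog_arm:
  series: [0,0,0,0.0004,-0.0009,0,-0.6,0,0,0,0.0008,-0.0019,0,-0.6,0,0,0,0.0008,-0.0019,0,-0.6,0,0,0,0.0008,-0.0019,0,-0.6]
  squeeze: 28

```text
clock: 33.75
eef_pos: [600.5, -258.9, 163.9]
eef_rot: [-0.055, 1.505, -2.838]
wrist_force: [-0.1, 0.2, -1.7]
finger_gap: 23.3
```

```bash
python3 fr.py
```

```text
34.0 [ 600.44 -258.89  163.94] F [-0.19 -0.01 -1.36] M [-0.008  0.075 -0.022] F.ex -0.18 F.ey 0.06 23.0
```

No contact forces at ±1 mm in any direction, so the ring is free around the shaft. I return to the centre, check a last time, and hand in.

>>> jog_arm:
  series: [0,0,0,-0.0004,0.0009,0,-0.6,0,0,0,-0.0004,0.0009,0,-0.6,0,0,0,-0.0004,0.0009,0,-0.6]
  squeeze: 28

```text
clock: 34.42
eef_pos: [600.1, -258.0, 163.9]
eef_rot: [-0.054, 1.505, -2.837]
wrist_force: [0.3, 1.0, -1.9]
finger_gap: 23.0
```

```bash
python3 fr.py; python3 - <<'E'
from h import *
c=grab('scene'); cv2.imwrite('pics/final.png',c['color'])
E
```

```text
34.675 [ 600.05 -257.99  163.94] F [-0.01  0.12 -1.9 ] M [-0.032  0.062 -0.002] F.ex 0.04 F.ey 0.12 23.1
```

View pics/final.png

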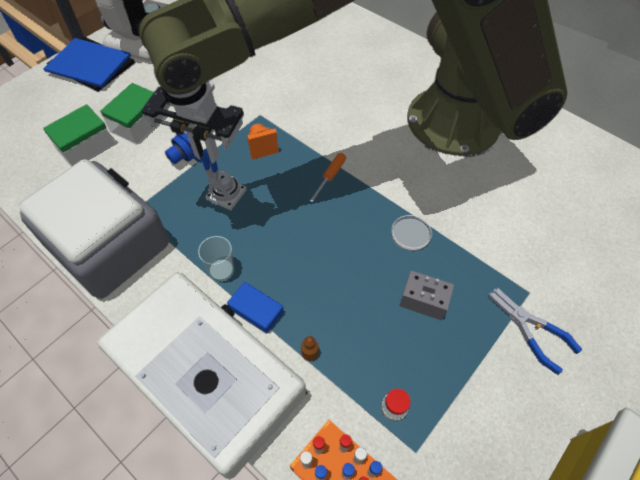

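The final picture shows the stub upright at scene (223,190) with the pliers on it. The stand at (428,293) is empty, and the other things are where they were.

```bash
python3 -c "
from cell import manip; print(manip.sign_off())"
```

```text
the job is handed in; nothing more can be done
None
```

The stub stands upright on its foot. The pliers are in the gripper, squeezed to the stop, and hold the ring open around the groove. I handed the job in at about 34.7 s.

**How it went:**
- The first grasp of the stub slipped and pushed it about 45 mm along its axis. The second grasp, at 60 N, tipped it up on its foot edge and it settled upright.
- The ring's rear drooped about 3.5° once it was off the bench. I tilted the tool to level it; above the stub the ring then measured within about 1°.

**Last checks:**
- **Height:** I touched the bearing face lightly, with about 2 N at TCP z 162.1, then backed off to 163.9. The ring's underside is then about 1.2 to 1.8 mm above the face, inside the 0 to 3 mm allowed.
- **Level:** camera depth showed the ring level to about 0.5 mm, rear part against ear side. This was at the previous stop, 0.6 mm lower.
- **Freedom:** moving the ring 1 mm each way gave no contact force, so it is not jammed. The wrist force at the end was only the weight held, about 1.9 N.
- **Other things:** in the last picture they are where they were at the start.

**What disagreed:** one noisy camera fit put the ring 1 to 2 mm off the stub's axis. The force checks did not confirm that, and I went by them. The two cameras also differ by about 3 mm in y.

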